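# Load the leaning spacer magazine and close it

### The job

Load the leaning clear tube for the twine winder: drop the black spacer ring in first, all the way to the bottom, then the kraft-brown ring on top of it, so that both lie flat in one column. Then close the tube with the cover plate whose holes match the studs around its mouth, pressed fully home over the studs and flat on the collar, and let go. Leave the other cover where it lies and do not knock over or push aside the other things on the bench.

Things in the scene. Friction and masses are not known exactly. Their poses are not given: they have to be found in the camera images.
- tube: Clear round tube leaning 25 degrees from vertical in a fixed green cradle. Origin: centre of the bore's floor, 70 mm above the bench. z runs out along the bore (leaning towards the robot), x points up the slope of the mouth (away from the robot), y is level. Slippery bore 65.6 mm wide (16-sided), 64 mm deep; its last 7.5 mm flare to 73 mm at the mouth.
- tube_mouth (a point): Mouth centre, on the collar's top face, 64 mm up the tube's z; same axes. The collar is a square plate round the mouth, 128 x 128 x 8 mm (sides along x, y). Three steel studs stand on it along z, 8 mm thick, 18 mm tall, tips tapered, on a 52 mm radius: one at +x, the others 120 degrees either way. The cradle stays below the collar.
- black_ring: Black flat spacer ring, rigid fibre, 62 mm outside, 28 mm hole, 28 mm thick, about 70 g, lying flat on the bench. Origin: centre of its underside; z is its axis.
- black_ring_center (a point): Centre of the black ring, half way up its thickness.
- kraft_ring: Kraft-brown flat spacer ring of the same size and weight, lying flat on the bench. Origin: centre of its underside; z is its axis.
- kraft_ring_center (a point): Centre of the kraft-brown ring, half way up its thickness.
- cover3: Matching cover: square aluminium plate 128 x 128 x 8 mm, about 250 g, THREE 13 mm through holes on a 52 mm radius (one at +x, others 120 degrees either way), flat on the bench, blue grip bar up: mid-plate, 60 mm long (x), 26 mm wide (y), 8 to 44 mm above the underside. Origin: centre of the underside, z through the bar. Fitted, its axes can lie along the tube's.
- cover4: The other cover, which does not fit: same plate and grip bar, but FOUR holes in a square, on the plate's diagonals. Origin: centre of its underside. To be left alone.
- twine_cone: Black twine cone, 90 mm wide, 150 mm tall, standing behind the tube. Origin: centre of its foot. A bystander.
- kraft_core_a: Kraft paper core, 44 mm wide, 110 mm tall, standing on end. Origin: centre of its foot. A bystander.
- kraft_core_b: Kraft paper core like the other, standing on end. Origin: centre of its foot. A bystander.
- glue_jar: Closed glue jar, 70 mm wide, 100 mm tall. Origin: centre of its foot. A bystander.
- tape_roll: Roll of grey tape lying flat, 96 mm wide, 30 mm tall, 72 mm hole; not a spacer. Origin: centre of its underside. A bystander.
- brush: Brush lying on the bench. Origin: centre of its underside. A bystander.
- wrench: Wrench, 180 mm, lying on the bench. Origin: centre of its underside. A bystander.
Mind the look-alikes: they are no part of the job. Of the things shaped like the black_ring, the black one is meant.

How it is judged (in metres and radians):
On the way, in this order (a step that is already met when the one before it is completed fails the run):
1. the black ring lies flat on the bottom of the tube (z of black_ring_center in the frame of tube between 0.01 and 0.018 m and x of black_ring_center in the frame of tube between -0.005 and 0.005 m and y of black_ring_center in the frame of tube between -0.005 and 0.005 m and angle between the z axis of black_ring and the z axis of tube, either way round below 0.12 rad), for 0.2 s.
2. the kraft-brown ring lies flat on the black one in the tube (all of step 1 and z of kraft_ring_center in the frame of tube between 0.038 and 0.046 m and x of kraft_ring_center in the frame of tube between -0.005 and 0.005 m and y of kraft_ring_center in the frame of tube between -0.005 and 0.005 m and angle between the z axis of kraft_ring and the z axis of tube, either way round below 0.12 rad), for 0.2 s.
3. the three-hole cover lies flat on the collar over the studs (all of step 2 and z of cover3 in the frame of tube between 0.0605 and 0.0675 m and x of cover3 in the frame of tube between -0.006 and 0.006 m and y of cover3 in the frame of tube between -0.006 and 0.006 m and angle between the z axis of cover3 and the z axis of tube, either way round below 0.06 rad), for 0.2 s.
At the end, for the whole second after the job is handed in: Black ring flat on the bore floor, brown ring flat on it (centres 14 and 42 mm up the bore, each within 4 mm, 5 mm of the axis in x and y, 7 degrees); three-hole cover over the studs, within 3.5 mm and 3.4 degrees of flat on the collar and 6 mm of centre in x and y; all at rest (< 20 mm/s) (all of step 3 and linear speed of each of black_ring, kraft_ring, cover3 below 0.02 m/s); the robot touches nothing.
It fails at once if the four-hole cover is moved by more than 30 mm (distance of cover4 from where it was at the start of the episode above 0.03 m).
It fails at once if another thing on the bench is knocked over or pushed more than 40 mm (distance of any of twine_cone, kraft_core_a, kraft_core_b, glue_jar, tape_roll, brush, wrench from where it was at the start of the episode above 0.04 m or angle between any of twine_cone, kraft_core_a, kraft_core_b, glue_jar's own z axis and vertical above 0.5 rad).
It also fails if it takes over 72 s, if anything falls off the work surface, if the arm or the gripper's body presses on something with over 40 N, if the wrist force passes 120 N, or if a joint passes its speed limit or range.

### The arm

A 6-joint arm with a two-finger parallel gripper is mounted at the origin on the work surface. World frame = base frame: x ahead of the robot, y to its left, z up, the work surface at z = 0. Lengths are in mm, angles in rad, forces in N, time in s.
With the tool pointing down it reaches from about 400 to 925 mm from the base axis. Payload 12.5 kg.
Tool frame: the origin (TCP) lies between the finger pads; the fingertips stand 11 mm ahead of it and the grasp point (between the pads) lies 8 mm behind it; y points along the fingers, x is the direction in which the jaws open and shut, and the axes are right-handed (so a half turn about y gives the same grasp; the last joint's range is limited). The gripper opens to 95 mm and grips with 3 to 60 N. Pads are 20 mm wide; open, the fingers measure 119 mm over their backs; the gripper's body (75 mm by 180 mm) begins 59 mm behind the grasp point.
Start: joints at [-0.106, 0.491, 1.559, -0, 1.092, -0.106], TCP at [625.016, 0.021, 225.661] pointing down, gripper open.
Joint ranges: [-3.1, 3.1], [-0.84, 2.19], [0.05, 2.79], [-1.13, 4.28], [0.06, 2.93], [-2.69, 2.69]. Speed limits (rad/s): [2.22, 2.22, 2.79, 3.14, 3.14, 3.14].

### API

Orientations are given as [roll, pitch, yaw] about the fixed x, y, z axes, in that order (R = Rz(yaw) Ry(pitch) Rx(roll)).
In Python, from cell import env gives the robot as it stands.
- The arm moves only by the tool jog_arm, never from a script. Its argument "series" is a list of rows, each an object of numbers: "dx", "dy", "dz": the shift along the world's x, y, z in m; "rx", "ry", "rz": the turn, a rotation vector about the world's x, y, z in degrees; "gripper": the opening, from 0 (shut) to 1 (fully open). A call has 1 to 12 rows; each row shifts and turns the commanded pose from where the row before left it; what a row does not reach is not made up. A row lasts 1/10 s, in which the tool goes at most 50 mm and 8.59 degrees, less where a joint would pass 70% of its speed; a pose out of reach is approached as far as the arm can. A call is refused whole if a number of a shift passes 0.05 or a number of a turn 8.59, either way. A call with a gripper value outside its range is refused whole. The fingers move at their own pace and stop on an object; the grip force is fixed at half the most. Time passes only in rows, so rows that do not move let the fingers close. It gives the time, the measured TCP pose, the force and the opening at its end, in the units of the state.
- env.state(): the state, without advancing time (a new reading comes with each control period).
- env.read_camera(name): name is "scene" or "side" or "wrist"; returns the picture (400x640x3 uint8, red, green, blue); there is no depth.
- env.camera_info(name): a dict with "camera_matrix" (3x3 intrinsics, pixels), "k1" (the pictures are not rectified: a ray, as slopes to the right and down, at radius r is drawn at 1 + k1 r^2 times it, then the intrinsics apply), "R" (3x3) and "t" (3): a world point X has camera coordinates R X + t; the wrist camera has in their place "mount" (4x4, takes a point from camera to tool coordinates, whose origin is the TCP and whose axes are the tool frame's). Camera axes: x right, y down, z forward; pixel columns grow to the right and rows downward; lengths in mm; the calibration is good to about 2 mm. A picture is of the moment at which its call begins: read the wrist's pose just before it. camera_info takes no time and is no camera call.
- env.job_done(): hands the job in, once; it reports no verdict.
The state is a dict: "t": time; "joints": joint angles; "qvel": joint speeds; "tau": joint torques, N m; "eef_pos": TCP position; "tcp_rot": TCP orientation; "ft_force": force on the tool from outside, world axes, zero at the start; "moment": the same for the moment, N m; "opening": opening from 0.0 (shut) to 1.0 (fully open).
Only numpy, scipy, OpenCV 4.12 (cv2) and the standard library are available. Lean on these libraries where they do the work, as an engineer would, in place of code of your own. Each camera call takes 0.05 s, during which the arm holds its last target.

## Working session

There is one attempt and no reset: what is moved stays moved. The work goes in short steps, Python scripts to look and compute and a tool call to move; the robot and the scene stay as the last step left them, time stands still between calls to the robot, and variables do not carry over. Pictures are saved under pics/ and viewed, and the job is handed in when it is done.

Besides the shell and the picture viewer there is one more tool, called after "Request:" in YAML: its name, and indented under it one key for each argument. jog_arm: Moves the arm, as the interface text tells. Its arguments: {"type":"object","properties":{"series":{"type":"array"}},"required":["series"]}

```bash
ls; mkdir -p pics
python3 - <<'E'
from cell import env
import cv2
print(env.state())
for n in ["scene","side","wrist"]:
    print(n,env.camera_info(n))
    im=env.read_camera(n); cv2.imwrite(f"pics/{n}0.png",im[:,:,::-1])
E
```

```text
pics
{'t': 0.0, 'joints': array([-1.05599479e-01,  4.91536136e-01,  1.55945099e+00,  5.02361193e-05,
        1.09167699e+00, -1.05584781e-01]), 'qvel': array([-0.00091876,  0.00140539,  0.00050189, -0.00075646,  0.00079817,
       -0.00226448]), 'tau': array([-9.52334158e-04, -6.12640929e+01, -2.58175153e+01,  6.92750537e-02,
        4.83079045e-02, -1.38641695e-05]), 'eef_pos': array([6.24773953e+02, 5.87026592e-02, 2.25075760e+02]), 'tcp_rot': array([-1.57063910e+00,  1.06079772e-03, -3.77970777e-05]), 'ft_force': array([-0.05565544,  0.26006898, -1.16609336]), 'moment': array([-0.03543812,  0.04224919,  0.03993629]), 'opening': 1.0005278550649337}
scene {'camera_matrix': array([[376.33851458,   0.        , 322.38612895],
       [  0.        , 376.33851458, 198.09511663],
       [  0.        ,   0.        ,   1.        ]]), 'k1': -0.04355445767074918, 'R': array([[ 0.33700595,  0.94149781, -0.00297815],
       [ 0.79363633, -0.28577838, -0.53709598],
       [-0.50652578,  0.17864097, -0.84351588]]), 't': array([-199.35408935, -388.83062885, 1515.03947001])}
side {'camera_matrix': a
[... 249 characters left out ...]
72789,  0.67375241, -0.72404017],
       [ 0.14669   , -0.70904949, -0.68973246]]), 't': array([ 563.6746194 ,  165.98329174, 1647.96444234])}
wrist {'camera_matrix': array([[297.83666958,   0.        , 315.7491536 ],
       [  0.        , 297.83666958, 198.65072526],
       [  0.        ,   0.        ,   1.        ]]), 'k1': -0.03592601067320322, 'mount': array([[ 9.99999641e-01, -8.13299516e-04, -2.36869357e-04,
        -3.11880213e-01],
       [ 3.35005159e-05, -2.41437954e-01,  9.70416258e-01,
        -1.58487161e+02],
       [-8.46428326e-04, -9.70415917e-01, -2.41437840e-01,
         6.86695685e+01],
       [ 0.00000000e+00,  0.00000000e+00,  0.00000000e+00,
         1.00000000e+00]])}
```

View pics/scene0.png

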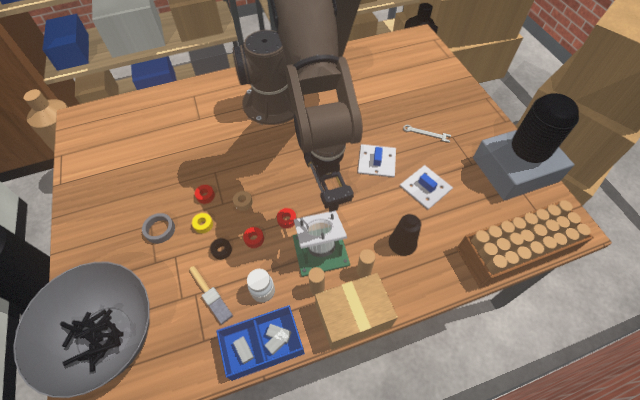

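View pics/side0.png

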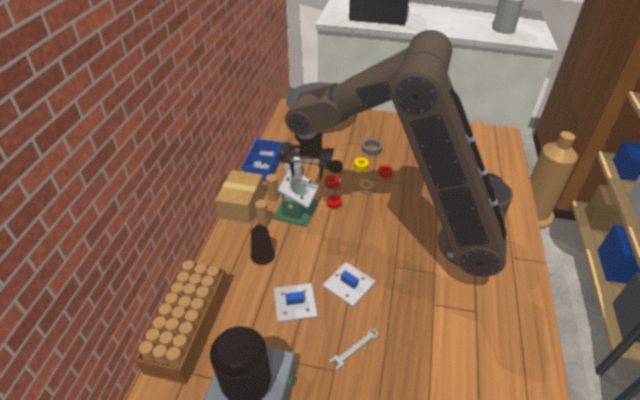

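View pics/wrist0.png

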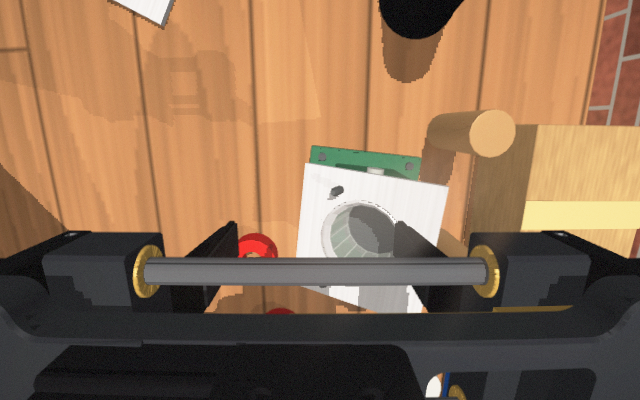

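```bash
cat > h.py <<'E'
import numpy as np, cv2
from cell import env
from scipy.spatial.transform import Rotation as Ro
def cam(n,st=None):
    c=env.camera_info(n); K=np.array(c["camera_matrix"]);k1=c["k1"]
    if "mount" in c:
        M=np.array(c["mount"]); T=np.eye(4); T[:3,:3]=Ro.from_euler('xyz',st["tcp_rot"]).as_matrix(); T[:3,3]=st["eef_pos"]
        W=np.linalg.inv(T@M); return K,k1,W[:3,:3],W[:3,3]
    return K,k1,np.array(c["R"]),np.array(c["t"])
def proj(C,X):
    K,k1,R,t=C; r,_=cv2.Rodrigues(R)
    return cv2.projectPoints(np.atleast_2d(np.array(X,float)),r,t,K,np.array([k1,0,0,0.]))[0][:,0]
def ray(C,uv):
    K,k1,R,t=C
    p=cv2.undistortPoints(np.array([[uv]],float),K,np.array([k1,0,0,0.]))[0,0]
    return -R.T@t, R.T@np.array([p[0],p[1],1])
def atz(C,uv,z):
    o,d=ray(C,uv); return o+d*(z-o[2])/d[2]
def crop(src,dst,x0,y0,x1,y1,f):
    im=cv2.imread(src)[y0:y1,x0:x1]; cv2.imwrite(dst,cv2.resize(im,None,fx=f,fy=f,interpolation=cv2.INTER_CUBIC))
E
python3 - <<'E'
from h import *
crop("pics/scene0.png","pics/s1.png",130,170,290,270,5)
crop("pics/scene0.png","pics/s2.png",280,110,460,280,3.5)
crop("pics/scene0.png","pics/s3.png",280,190,380,290,6)
crop("pics/side0.png","pics/d1.png",240,130,400,330,3)
E
```

```text
(no output)
```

View pics/s1.png

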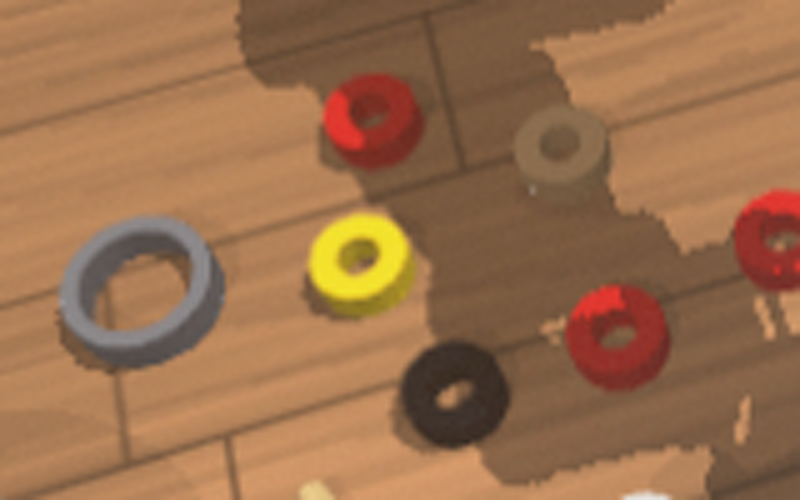

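View pics/s2.png

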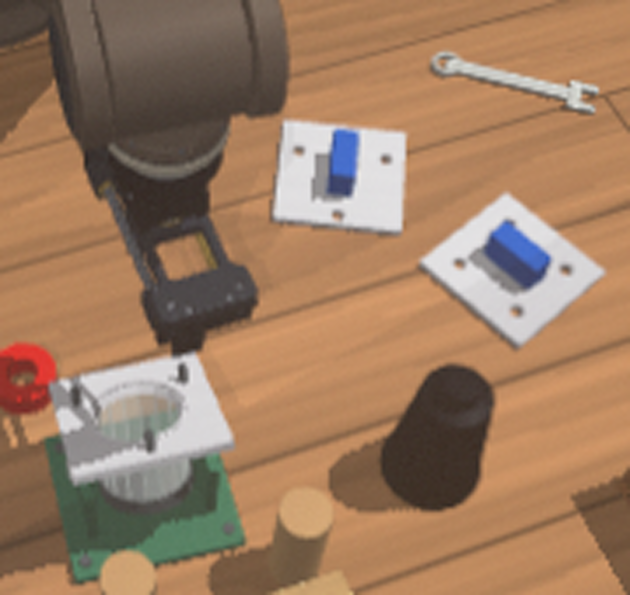

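View pics/s3.png

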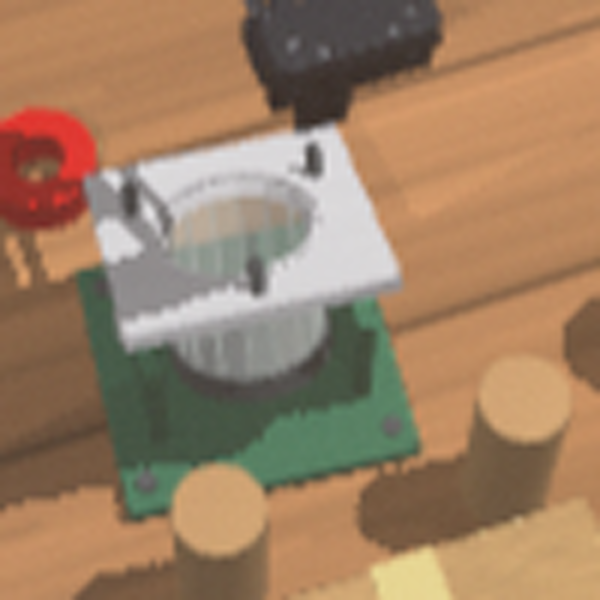

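View pics/d1.png

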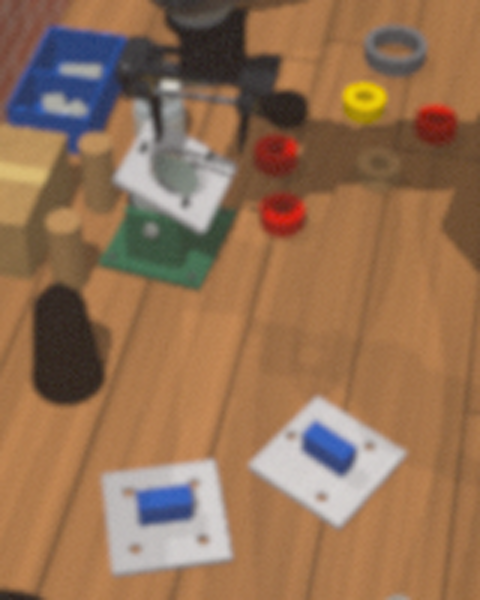

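```bash
cat >> h.py <<'E'
def tubeT(p):
    T=np.eye(4); T[:3,:3]=(Ro.from_euler('z',p[2])*Ro.from_euler('y',-25,degrees=True)).as_matrix(); T[:3,3]=[p[0],p[1],70]; return T
def tp(T,X): return np.atleast_2d(X)@T[:3,:3].T+T[:3,3]
COL=np.array([[64,64,64],[64,-64,64],[-64,-64,64],[-64,64,64.]])
STB=np.array([[52*np.cos(a),52*np.sin(a),64] for a in np.radians([0,120,240])])
STT=STB+[0,0,18]
def ringz(r,z,n=24):
    a=np.linspace(0,2*np.pi,n,endpoint=False); return np.c_[r*np.cos(a),r*np.sin(a),0*a+z]
def dots(im,uv,c):
    for u,v in uv: cv2.circle(im,(int(round(u*8)),int(round(v*8))),8,c,-1,shift=3)
def draw(im,P,c,S=1,off=(0,0),close=True):
    Q=((P-np.array(off)+0.5)*S*16).astype(int)
    cv2.polylines(im,[Q.reshape(-1,1,2)],close,c,1,cv2.LINE_AA,shift=4)
E
cat > fit1.py <<'E'
from h import *
from scipy.optimize import least_squares
S=cam("scene")
f=lambda a,x,y,o: (np.array(a,float)/o+[x,y])
cor=f([[400,280],[122,335],[87,175],[335,125]],280,190,6)
c=cor
# order: +x side is bottom. y to right -> (+x,+y)=right-bottom; 
obsC=np.array([c[0],c[1],c[2],c[3]])
obsT=f([[257,258],[313,145],[130,180]],280,190,6)
def res(p):
    T=tubeT(p); return np.r_[(proj(S,tp(T,COL))-obsC).ravel(),(proj(S,tp(T,STT))-obsT).ravel()]
r=least_squares(res,[700,0,0]);print("tube",r.x,np.round(r.fun,1), tp(tubeT(r.x),[0,0,64]))
obs=f([[284,122],[406,131],[401,232],[274,220]],280,110,3.5)
for o in obs: print("c3",atz(S,o,8))
print("c3c",np.mean([atz(S,o,8) for o in obs],0), "black",atz(S,(221,247.6),28),"kraft",atz(S,(242,198.6),28))
o=f([[507,193],[605,270],[520,345],[420,262]],280,110,3.5)
print("c4c",np.mean([atz(S,q,8) for q in o],0))
D=cam("side")
g=lambda u,v,z:atz(D,(u/3+240,v/3+130),z)
print("side black",g(285,105,28),"kraft",g(378,162,28))
print([g(*q,8) for q in [(320,397),(405,455),(340,525),(250,465)]])
st=env.state()
W=cam("wrist",st)
print("collar in wrist",proj(W,tp(tubeT(r.x),COL)),proj(W,tp(tubeT(r.x),STT)))
E
python3 fit1.py
```

```text
tube [ 6.94548567e+02 -3.92551738e+01 -1.24191633e-01] [ 0.3 -0.1  0.1  0.2 -0.5 -0.3  0.4 -0.2 -0.5  0.3  0.2 -0.1 -0.1  0.1] [[667.70931508 -35.90472029 128.00369837]]
c3 [336.19944284 242.72444275   8.        ]
c3 [390.60467654 358.20919819   8.        ]
c3 [506.73390642 296.63566656   8.        ]
c3 [450.46435708 183.62767449   8.        ]
c3c [421.00059572 270.2992455    8.        ] black [ 581.86798917 -323.61875719   28.        ] kraft [ 430.76321984 -222.75310331   28.        ]
c4c [580.90734433 382.09147283   8.        ]
side black [ 576.60252471 -316.35105967   28.        ] kraft [ 428.1258587  -221.68566814   28.        ]
[array([440.05932866, 185.21020564,   8.        ]), array([331.56312444, 247.4538293 ,   8.        ]), array([389.30720803, 354.96107488,   8.        ]), array([500.99642261, 297.93842194,   8.        ])]
collar in wrist [[453.46684749 188.03318267]
 [419.48790545 326.75685649]
 [294.847294   282.02311542]
 [309.11556649 161.4408699 ]] [[418.71908228 265.69360661]
 [336.61329024 191.64669203]
 [323.1024496  284.83668456]]
```

Run:
```python
from h import *
S=cam("scene")
for n,u,v,z in [("jar",259,278,100),("red",253.7,236,28),("red2",204.6,192,28),("red3",287,216.5,28),("yellow",201.8,221.5,28),("tape",158,227,30),("coreA",316.5,274,110),("coreB",367,256,110),("cone",409,222,150),("brushend",192,268,5),("brushtip",226,318,5)]: print(n,atz(S,(u,v),z).round())
```

```text
jar [ 744. -236.  100.]
red [ 577. -220.   28.]
red2 [ 363. -335.   28.]
red3 [ 546. -103.   28.]
yellow [ 472. -363.   28.]
tape [ 446. -498.   30.]
coreA [789. -87. 110.]
coreB [787.  61. 110.]
cone [748. 201. 150.]
brushend [ 607. -423.    5.]
brushtip [ 788. -358.    5.]
```

Request:
jog_arm:
  series:
    - {"dx": -0.0045, "dy": -0.032, "rz": 8.3}
    - {"dx": -0.0045, "dy": -0.032, "rz": 8.3}
    - {"dx": -0.0045, "dy": -0.032, "rz": 8.3}
    - {"dx": -0.0045, "dy": -0.032, "rz": 8.3}
    - {"dx": -0.0045, "dy": -0.032, "rz": 8.3}
    - {"dx": -0.0045, "dy": -0.032, "rz": 8.3}
    - {"dx": -0.0045, "dy": -0.032, "rz": 8.3}
    - {"dx": -0.0045, "dy": -0.032, "rz": 8.3}
    - {"dx": -0.0045, "dy": -0.032, "rz": 8.3}
    - {"dx": -0.0045, "dy": -0.032, "rz": 8.3}
    - {}
    - {}

```text
$.series[0]: bad value
```

```bash
cat > snap.py <<'E'
import sys
from h import *
n,out=sys.argv[1],sys.argv[2]
st=env.state(); im=env.read_camera(n)[:,:,::-1].copy(); cv2.imwrite(f"pics/{out}.png",im)
import pickle; pickle.dump(st,open(f"pics/{out}.pkl","wb"))
print(st["t"],st["eef_pos"].round(1),np.degrees(st["tcp_rot"]).round(2),st["joints"].round(2),st["ft_force"].round(1),round(st["opening"],3))
E
python3 snap.py wrist w1
```

```text
0.15 [624.8   0.  225.2] [-9.e+01  5.e-02  0.e+00] [-0.11  0.49  1.56 -0.    1.09 -0.11] [-0.1  0.4  0.5] 1.002
```

View pics/w1.png

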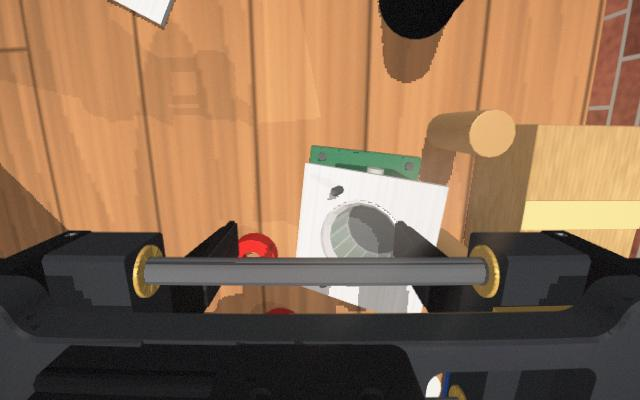

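Request:
jog_arm:
  series:
    - {"dx": -0.0045, "dy": -0.032, "dz": 0, "rx": 0, "ry": 0, "rz": 8.3, "gripper": 1}
    - {"dx": -0.0045, "dy": -0.032, "dz": 0, "rx": 0, "ry": 0, "rz": 8.3, "gripper": 1}
    - {"dx": -0.0045, "dy": -0.032, "dz": 0, "rx": 0, "ry": 0, "rz": 8.3, "gripper": 1}
    - {"dx": -0.0045, "dy": -0.032, "dz": 0, "rx": 0, "ry": 0, "rz": 8.3, "gripper": 1}
    - {"dx": -0.0045, "dy": -0.032, "dz": 0, "rx": 0, "ry": 0, "rz": 8.3, "gripper": 1}
    - {"dx": -0.0045, "dy": -0.032, "dz": 0, "rx": 0, "ry": 0, "rz": 8.3, "gripper": 1}
    - {"dx": -0.0045, "dy": -0.032, "dz": 0, "rx": 0, "ry": 0, "rz": 8.3, "gripper": 1}
    - {"dx": -0.0045, "dy": -0.032, "dz": 0, "rx": 0, "ry": 0, "rz": 8.3, "gripper": 1}
    - {"dx": -0.0045, "dy": -0.032, "dz": 0, "rx": 0, "ry": 0, "rz": 8.3, "gripper": 1}
    - {"dx": -0.0045, "dy": -0.032, "dz": 0, "rx": 0, "ry": 0, "rz": 8.3, "gripper": 1}
    - {"dx": 0, "dy": 0, "dz": 0, "rx": 0, "ry": 0, "rz": 0, "gripper": 1}

```text
t: 1.3
eef_pos: [579.1, -323.4, 225.1]
tcp_rot: [-1.57, 0.0, 1.451]
ft_force: [-0.9, 0.4, -0.1]
opening: 0.998
```

```bash
python3 snap.py wrist w1
```

```text
1.3 [ 579.1 -323.4  225.1] [-8.998e+01  2.000e-02  8.312e+01] [-0.61  0.55  1.46 -0.    1.14 -2.06] [-0.9  0.4 -0.1] 0.998
```

View pics/w1.png

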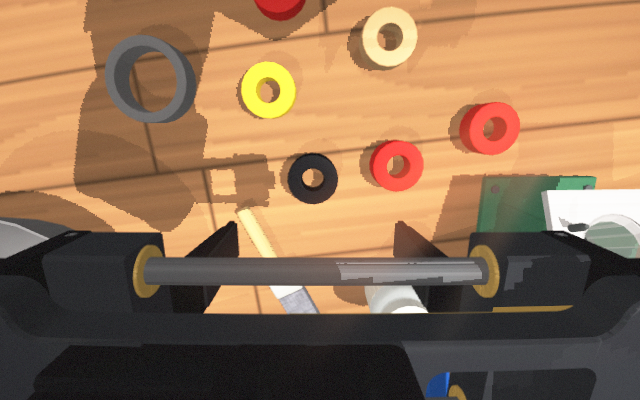

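Run:
```python
from h import *
crop("pics/w1.png","pics/w1c.png",270,0,430,220,3.5)
import pickle
st=pickle.load(open("pics/w1.pkl","rb"));C=cam("wrist",st)
im=cv2.imread("pics/w1.png")
g=cv2.cvtColor(im,cv2.COLOR_BGR2GRAY)
print(atz(C,(313,177),28),atz(C,(390,37),28))
```

```text
[ 572.36394372 -324.9298757    28.        ] [ 427.99987379 -222.01056248   28.        ]
```

View pics/w1c.png

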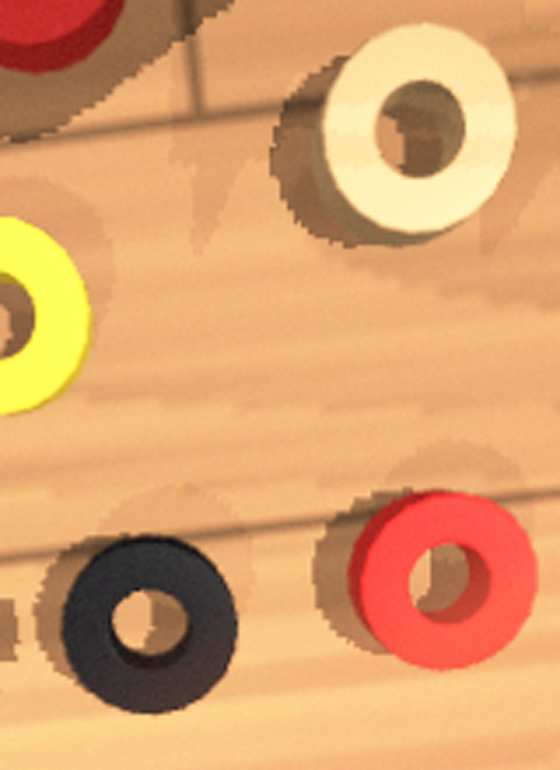

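Request:
jog_arm:
  series:
    - {"dx": -0.002, "dy": -0.0005, "dz": -0.03, "rx": 0, "ry": 0, "rz": 0, "gripper": 1}
    - {"dx": -0.002, "dy": -0.0005, "dz": -0.03, "rx": 0, "ry": 0, "rz": 0, "gripper": 1}
    - {"dx": -0.002, "dy": -0.0005, "dz": -0.03, "rx": 0, "ry": 0, "rz": 0, "gripper": 1}
    - {"dx": -0.0005, "dy": 0, "dz": -0.03, "rx": 0, "ry": 0, "rz": 0, "gripper": 1}
    - {"dx": 0, "dy": 0, "dz": 0, "rx": 0, "ry": 0, "rz": 0, "gripper": 1}
    - {"dx": 0, "dy": 0, "dz": 0, "rx": 0, "ry": 0, "rz": 0, "gripper": 1}

```text
t: 1.95
eef_pos: [573.9, -320.8, 106.2]
tcp_rot: [-1.57, -0.0, 1.448]
ft_force: [1.0, 0.0, 0.5]
opening: 1.001
```

```bash
python3 snap.py wrist w2
python3 - <<'E'
from h import *
crop("pics/w2.png","pics/w2c.png",250,140,390,260,5)
E
```

```text
1.95 [ 573.9 -320.8  106.2] [-8.998e+01 -2.000e-02  8.297e+01] [-0.61  0.66  1.59  0.    0.89 -2.06] [1.  0.  0.5] 1.001
```

View pics/w2c.png

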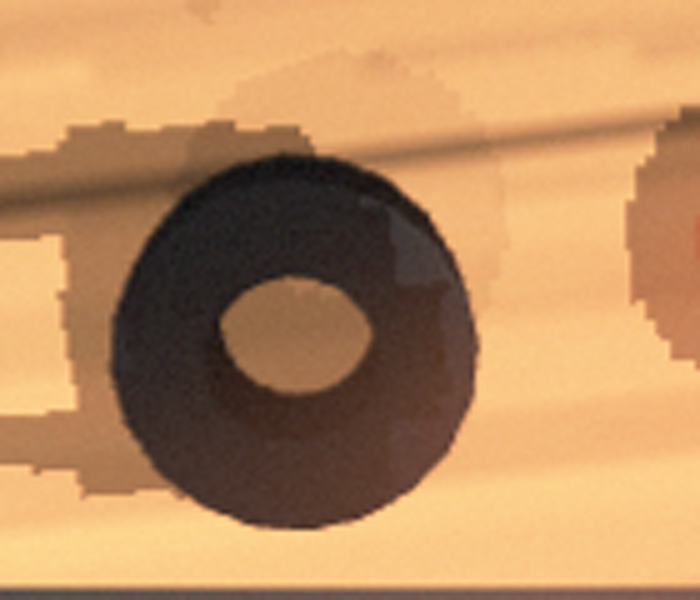

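```bash
cat > ringfit.py <<'E'
import sys,pickle
from h import *
# overlay: name x y out x0 y0 x1 y1 f
n,x,y,out=sys.argv[1],float(sys.argv[2]),float(sys.argv[3]),sys.argv[4]
x0,y0,x1,y1,f=map(int,sys.argv[5:10])
st=pickle.load(open(f"pics/{n}.pkl","rb"));C=cam("wrist",st)
im=cv2.imread(f"pics/{n}.png")[y0:y1,x0:x1]; im=cv2.resize(im,None,fx=f,fy=f,interpolation=cv2.INTER_CUBIC)
for r,z,c in [(31,28,(0,255,0)),(14,28,(0,255,0)),(31,0,(255,0,0))]:
    draw(im,proj(C,ringz(r,z,48)+[x,y,0]),c,f,(x0,y0))
cv2.imwrite(f"pics/{out}.png",im)
E
python3 - <<'E'
from h import *
import pickle
st=pickle.load(open("pics/w2.pkl","rb"));C=cam("wrist",st)
print(atz(C,(309.1,209.4),28))
E
python3 ringfit.py w2 573 -324 w2o 250 140 390 260 5
```

```text
[ 573.43698119 -325.18860619   28.        ]
```

View pics/w2o.png

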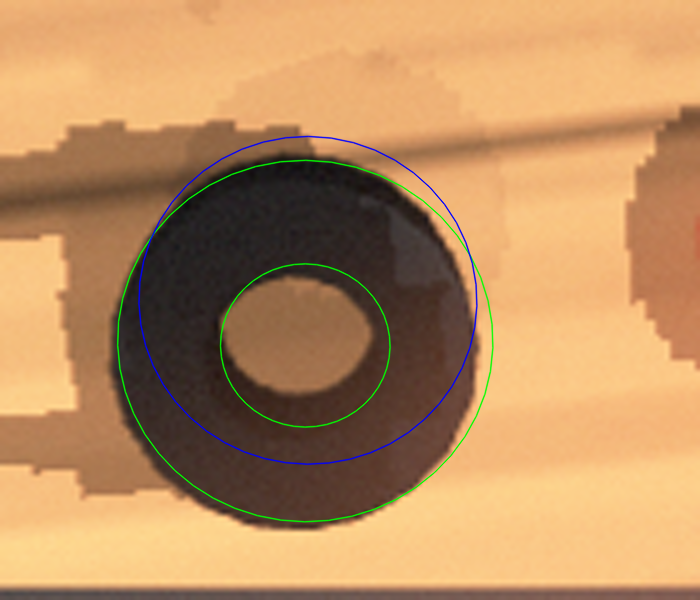

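Request:
jog_arm:
  series:
    - {"dx": 0.001, "dy": -0.004, "dz": -0.0257, "rx": 0, "ry": 0, "rz": 0, "gripper": 1}
    - {"dx": 0, "dy": 0, "dz": -0.0255, "rx": 0, "ry": 0, "rz": 0, "gripper": 1}
    - {"dx": 0, "dy": 0, "dz": -0.0255, "rx": 0, "ry": 0, "rz": 0, "gripper": 1}
    - {"dx": 0, "dy": 0, "dz": 0, "rx": 0, "ry": 0, "rz": 0, "gripper": 1}
    - {"dx": 0, "dy": 0, "dz": 0, "rx": 0, "ry": 0, "rz": 0, "gripper": 0}
    - {"dx": 0, "dy": 0, "dz": 0, "rx": 0, "ry": 0, "rz": 0, "gripper": 0}
    - {"dx": 0, "dy": 0, "dz": 0, "rx": 0, "ry": 0, "rz": 0, "gripper": 0}
    - {"dx": 0, "dy": 0, "dz": 0, "rx": 0, "ry": 0, "rz": 0, "gripper": 0}
    - {"dx": 0, "dy": 0, "dz": 0, "rx": 0, "ry": 0, "rz": 0, "gripper": 0}

```text
t: 2.9
eef_pos: [574.7, -325.6, 29.6]
tcp_rot: [-1.572, 0.0, 1.449]
ft_force: [0.3, 0.5, 6.6]
opening: 0.636
```

```bash
python3 snap.py wrist w3
```

```text
2.9 [ 574.7 -325.6   29.6] [-9.005e+01  3.000e-02  8.301e+01] [-0.62  0.77  1.62 -0.    0.75 -2.06] [0.3 0.5 6.6] 0.636
```

View pics/w3.png

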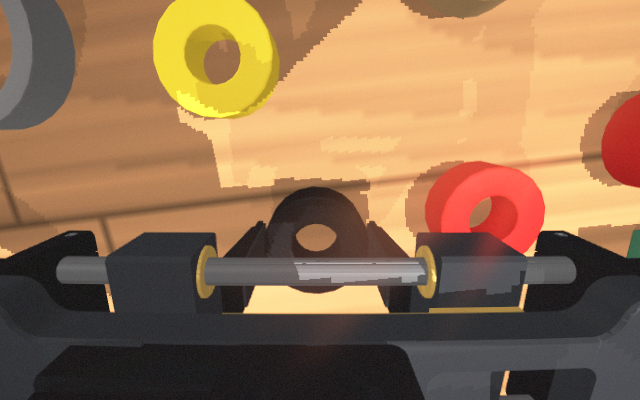

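Request:
jog_arm:
  series:
    - {"dx": 0, "dy": 0, "dz": 0.03, "rx": 0, "ry": 0, "rz": 0, "gripper": 0}
    - {"dx": 0, "dy": 0, "dz": 0.05, "rx": 0, "ry": 0, "rz": 0, "gripper": 0}
    - {"dx": 0, "dy": 0, "dz": 0.05, "rx": 0, "ry": 0, "rz": 0, "gripper": 0}
    - {"dx": 0, "dy": 0, "dz": 0.05, "rx": 0, "ry": 0, "rz": 0, "gripper": 0}
    - {"dx": 0, "dy": 0, "dz": 0, "rx": 0, "ry": 0, "rz": 0, "gripper": 0}

```text
t: 3.45
eef_pos: [576.4, -326.7, 216.3]
tcp_rot: [-1.581, 0.005, 1.449]
ft_force: [0.9, 0.1, -0.9]
opening: 0.633
```

```bash
python3 - <<'E'
from h import *
crop("pics/wrist0.png","pics/w0c.png",280,140,460,330,4)
E
python3 snap.py wrist w4;python3 snap.py scene s4;python3 snap.py side d4
python3 - <<'E'
from h import *
crop("pics/s4.png","pics/s4c.png",280,190,380,290,6)
crop("pics/d4.png","pics/d4c.png",265,150,345,230,7)
E
```

```text
3.45 [ 576.4 -326.7  216.3] [-90.56   0.29  83.01] [-0.62  0.55  1.48  0.    1.1  -2.06] [ 0.9  0.1 -0.9] 0.633
3.5 [ 575.3 -326.   212.4] [-90.3    0.16  83.  ] [-0.62  0.55  1.48  0.    1.1  -2.06] [-1.4  0.8 -1.5] 0.635
3.55 [ 574.5 -325.5  209.8] [-9.009e+01  4.000e-02  8.300e+01] [-0.62  0.56  1.48  0.    1.1  -2.06] [-0.4  0.3 -1.3] 0.639
```

View pics/w0c.png

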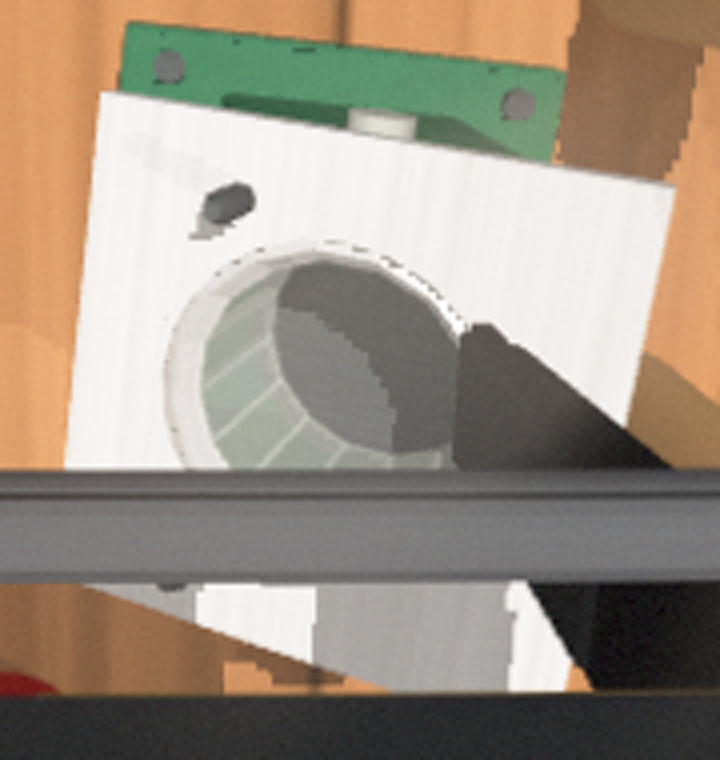

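View pics/w4.png

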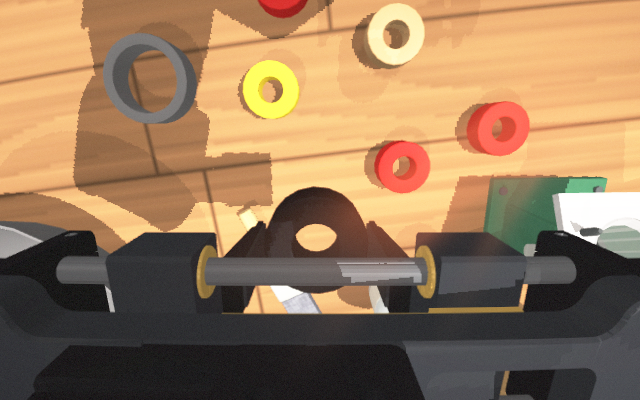

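View pics/s4c.png

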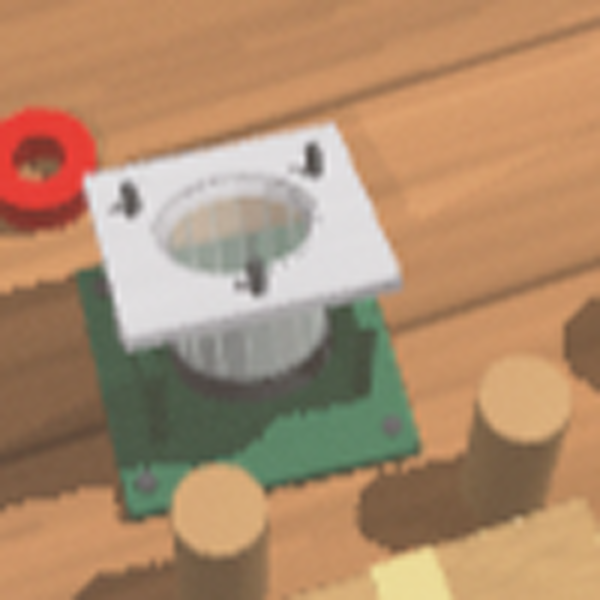

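View pics/d4c.png

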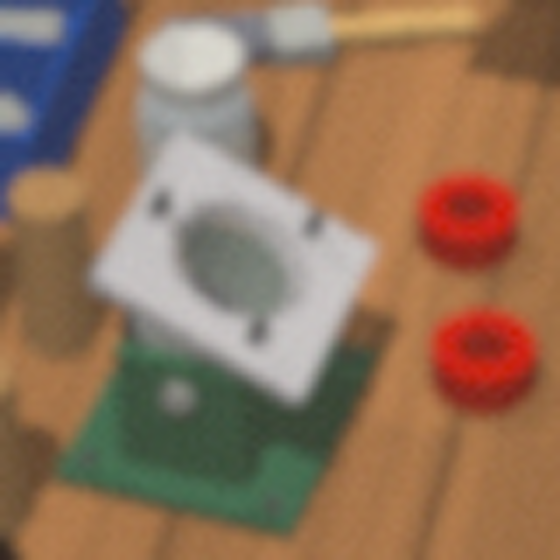

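```bash
cat > fit2.py <<'E'
from h import *
from scipy.optimize import least_squares
S=cam("scene");D=cam("side")
st0={'eef_pos':np.array([624.9,0.03,225.3]),'tcp_rot':np.array([-1.5708,0.0005,0])}
W=cam("wrist",st0)
f=lambda a,x,y,o: (np.array(a,float)/o+[x,y])-0.5*(1-1/o)
oS=f([[402,278],[125,335],[87,175],[335,125]],280,190,6)
oW=f([[673,186],[564,754],[56,573],[100,92]],280,140,4)
oD=f([[92,270],[180,138],[380,245],[297,397]],265,150,7)
tS=f([[257,258],[313,145],[130,182]],280,190,6)
def res(p,ws):
    T=tubeT(p);C=tp(T,COL);U=tp(T,STT)
    return np.r_[ws[0]*(proj(S,C)-oS).ravel(),ws[0]*(proj(S,U)-tS).ravel(),ws[1]*(proj(W,C)-oW).ravel(),ws[2]*(proj(D,C)-oD).ravel()]
for ws in [(1,0,0),(0,1,0),(0,0,1),(1,.5,.7)]:
    r=least_squares(res,[690,-39,-.12],args=(ws,));print(ws,r.x.round(3),tp(tubeT(r.x),[0,0,64]).round(1),np.round(r.fun,1)[np.abs(r.fun)>0])
E
python3 fit2.py
```

```text
(1, 0, 0) [ 6.93039e+02 -3.93580e+01 -1.16000e-01] [[666.2 -36.2 128. ]] [ 0.2 -0.  -0.   0.3 -0.4 -0.1  0.4 -0.2 -0.2  0.3  0.2 -0.2 -0.1 -0.1]
(0, 1, 0) [ 6.93865e+02 -3.97980e+01 -9.80000e-02] [[666.9 -37.2 128. ]] [ 0.9  0.4 -1.6 -2.2  0.5  1.   0.1  0.7]
(0, 0, 1) [ 6.93739e+02 -4.06760e+01 -1.21000e-01] [[666.9 -37.4 128. ]] [-0.3  0.7  0.1 -1.5 -0.2  0.3  0.4  0.4]
(1, 0.5, 0.7) [ 6.93554e+02 -3.95620e+01 -1.05000e-01] [[666.7 -36.7 128. ]] [ 0.3 -0.1  0.1  0.7 -0.7  0.3  0.  -0.2 -0.2  0.5 -0.  -0.1 -0.3  0.2
  0.5  0.2 -1.2 -1.1 -0.1  0.1  0.2 -0.1 -0.1  0.7 -0.2 -0.9 -0.2  0.2
  0.5  0.3]
```

```bash
cat >> h.py <<'E'
TUBE=(693.55,-39.6,-0.105)
def tubetool(px,py,pz,T=None):
    T=tubeT(TUBE) if T is None else T
    R=np.c_[T[:3,1],-T[:3,2],-T[:3,0]]
    return tp(T,[px,py,pz])[0],R
def delta(p0,R0,p1,R1):
    return p1-p0, np.degrees((Ro.from_matrix(R1)*Ro.from_matrix(R0).inv()).as_rotvec())
E
python3 - <<'E'
from h import *
st=env.state();print(st["eef_pos"],np.degrees(st["tcp_rot"]))
R0=Ro.from_euler('xyz',[-90,0,83],degrees=True).as_matrix()
p1,R1=tubetool(0,0,150); print(p1,Ro.from_matrix(R1).as_euler('xyz',degrees=True))
print(delta(np.array([574.5,-325.5,209]),R0,p1,R1), tubeT(TUBE)[:3,:3])
E
```

```text
[ 574.05432039 -325.17699869  208.19023161] [-8.99431504e+01 -3.65598676e-02  8.29958748e+01]
[630.50639227 -32.95598647 205.94616806] [-1.15000000e+02 -1.27222187e-14  8.39839432e+01]
(array([ 56.00639227, 292.54401353,  -3.05383194]), array([ -2.83359523, -24.83920091,   0.9682825 ])) [[ 0.90131635  0.10480717 -0.42029072]
 [-0.09498755  0.99449256  0.04429342]
 [ 0.42261826  0.          0.90630779]]
```

Request:
jog_arm:
  series:
    - {"dx": 0.0056, "dy": 0.0293, "dz": 0, "rx": -0.28, "ry": -2.48, "rz": 0.1, "gripper": 0}
    - {"dx": 0.0056, "dy": 0.0293, "dz": 0, "rx": -0.28, "ry": -2.48, "rz": 0.1, "gripper": 0}
    - {"dx": 0.0056, "dy": 0.0293, "dz": 0, "rx": -0.28, "ry": -2.48, "rz": 0.1, "gripper": 0}
    - {"dx": 0.0056, "dy": 0.0293, "dz": 0, "rx": -0.28, "ry": -2.48, "rz": 0.1, "gripper": 0}
    - {"dx": 0.0056, "dy": 0.0293, "dz": 0, "rx": -0.28, "ry": -2.48, "rz": 0.1, "gripper": 0}
    - {"dx": 0.0056, "dy": 0.0293, "dz": 0, "rx": -0.28, "ry": -2.48, "rz": 0.1, "gripper": 0}
    - {"dx": 0.0056, "dy": 0.0293, "dz": 0, "rx": -0.28, "ry": -2.48, "rz": 0.1, "gripper": 0}
    - {"dx": 0.0056, "dy": 0.0293, "dz": 0, "rx": -0.28, "ry": -2.48, "rz": 0.1, "gripper": 0}
    - {"dx": 0.0056, "dy": 0.0293, "dz": 0, "rx": -0.28, "ry": -2.48, "rz": 0.1, "gripper": 0}
    - {"dx": 0.0056, "dy": 0.0293, "dz": -0.003, "rx": -0.28, "ry": -2.48, "rz": 0.1, "gripper": 0}
    - {"dx": 0, "dy": 0, "dz": 0, "rx": 0, "ry": 0, "rz": 0, "gripper": 0}
    - {"dx": 0, "dy": 0, "dz": 0, "rx": 0, "ry": 0, "rz": 0, "gripper": 0}

```text
t: 4.8
eef_pos: [629.9, -32.0, 204.2]
tcp_rot: [-2.003, -0.0, 1.468]
ft_force: [0.5, -0.4, -1.8]
opening: 0.634
```

```bash
cat > where.py <<'E'
from h import *
st=env.state();T=tubeT(TUBE);R=Ro.from_euler('xyz',st["tcp_rot"]).as_matrix()
print("t",st["t"],"eef",st["eef_pos"].round(1),"in tube",(T[:3,:3].T@(st["eef_pos"]-T[:3,3])).round(1),"open",round(st["opening"],3),"ft tube",(T[:3,:3].T@st["ft_force"]).round(1),"q",st["joints"].round(2))
_,R1=tubetool(0,0,0); print("rot left",np.degrees((Ro.from_matrix(R1)*Ro.from_matrix(R).inv()).as_rotvec()).round(2))
E
python3 where.py; python3 snap.py wrist w5; python3 snap.py scene s5;python3 - <<'E'
from h import *
crop("pics/s5.png","pics/s5c.png",270,150,390,280,5)
E
```

```text
t 4.8 eef [629.9 -32.  204.2] in tube [ -1.4   0.9 148.7] open 0.634 ft tube [-0.2 -0.3 -1.8] q [-0.17  0.4   1.86  0.06  0.45 -1.69]
rot left [-0.05 -0.24 -0.11]
4.8 [629.9 -32.  204.2] [-1.1476e+02 -3.0000e-02  8.4100e+01] [-0.17  0.4   1.86  0.06  0.45 -1.69] [ 0.5 -0.4 -1.8] 0.634
4.85 [630.2 -32.7 204.7] [-1.148e+02 -2.000e-02  8.404e+01] [-0.17  0.4   1.86  0.06  0.45 -1.69] [-0.   0.3 -1.5] 0.636
```

View pics/w5.png

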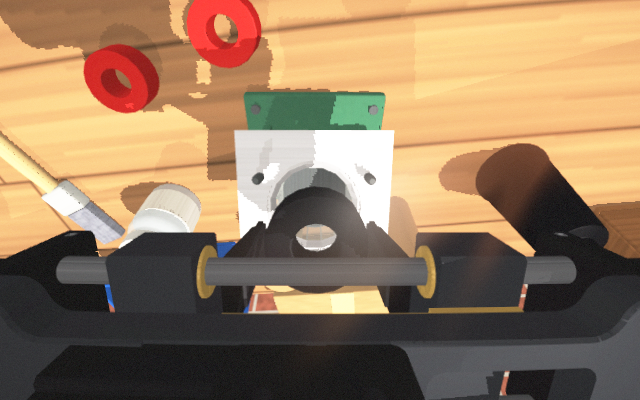

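View pics/s5c.png

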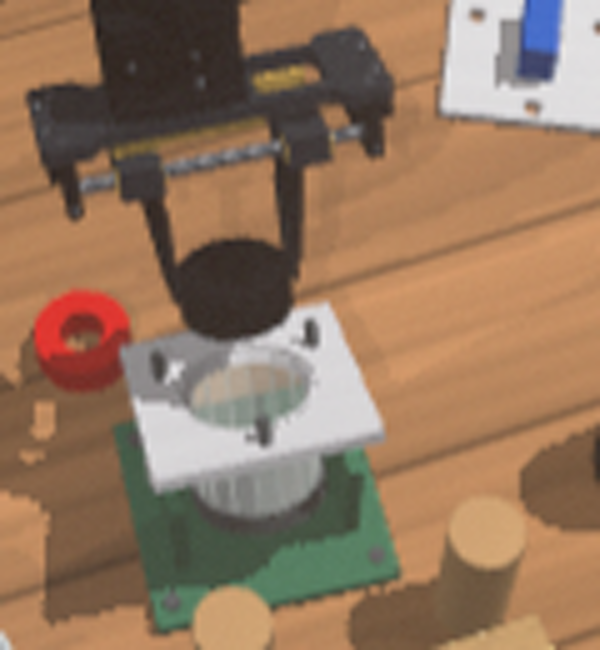

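Run:
```python
from h import *
import pickle
crop("pics/w5.png","pics/w5c.png",220,110,410,270,4)
st=pickle.load(open("pics/w5.pkl","rb"));C=cam("wrist",st);T=tubeT(TUBE)
print(proj(C,tp(T,COL)),proj(C,tp(T,STT)),proj(C,tp(T,STB)))
im=cv2.imread("pics/w5c.png")
for P,c in [(COL,(0,0,255)),(ringz(36.5,64,48),(0,255,0))]: draw(im,proj(C,tp(T,P)),c,4,(220,110))
for a,b in zip(STB,STT): draw(im,proj(C,tp(T,[a,b])),(255,0,0),4,(220,110))
cv2.imwrite("pics/w5o.png",im)
```

```text
[[384.15055581 277.36259308]
 [242.7010166  277.26772847]
 [233.52286307 132.32774456]
 [393.04014485 132.45917781]] [[313.26464217 275.09669576]
 [371.52091677 183.1661877 ]
 [254.789656   183.07568958]] [[313.41300819 265.32212232]
 [367.56323526 179.12159178]
 [259.08358947 179.03680937]]
```

View pics/w5o.png

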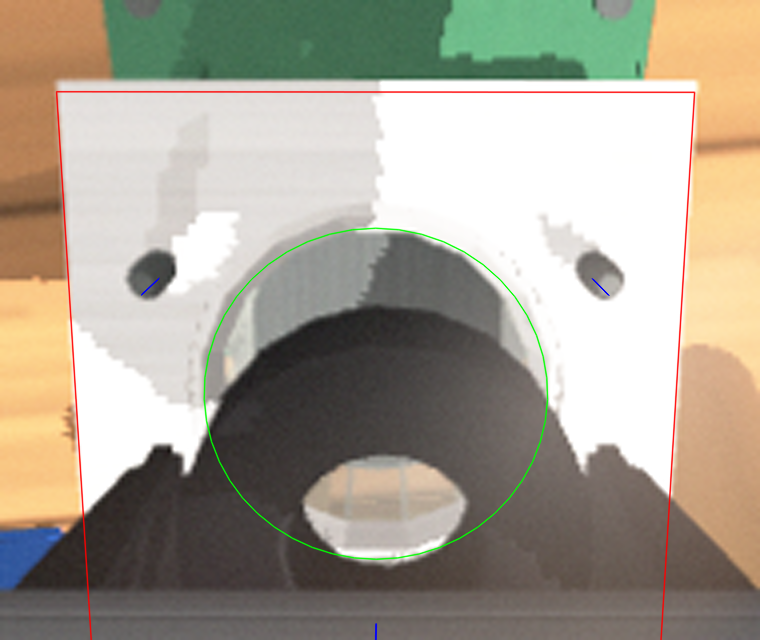

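```bash
cat > hold.py <<'E'
import sys
from h import *
n,dz,yb,out=sys.argv[1],float(sys.argv[2]),float(sys.argv[3]),sys.argv[4]
c=env.camera_info("wrist");M=np.linalg.inv(np.array(c["mount"]));C=(np.array(c["camera_matrix"]),c["k1"],M[:3,:3],M[:3,3])
x0,y0,x1,y1,f=230,170,400,310,4
im=cv2.imread(f"pics/{n}.png")[y0:y1,x0:x1]; im=cv2.resize(im,None,fx=f,fy=f,interpolation=cv2.INTER_CUBIC)
im=cv2.convertScaleAbs(im,alpha=1.6,beta=20)
for r,h,col in [(31,28,(0,255,0)),(14,28,(0,255,0)),(31,0,(255,0,0)),(14,0,(255,0,0))]:
    P=ringz(r,0,48); P=np.c_[P[:,0],0*P[:,0]+yb-h,P[:,1]+dz]
    draw(im,proj(C,P),col,f,(x0,y0))
cv2.imwrite(f"pics/{out}.png",im)
E
python3 hold.py w5 0 29.2 h5
```

```text
(no output)
```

View pics/h5.png

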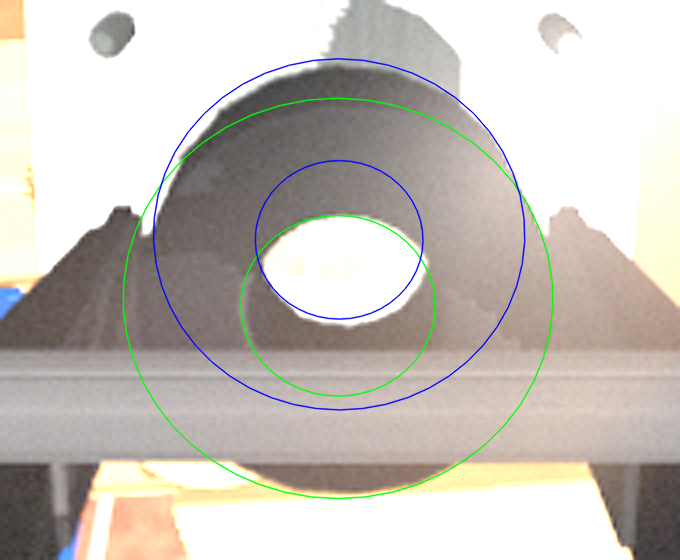

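Request:
jog_arm:
  series:
    - {"dx": 0.0056, "dy": -0.0006, "dz": -0.0126, "rx": 0, "ry": 0, "rz": 0, "gripper": 0}
    - {"dx": 0.0056, "dy": -0.0006, "dz": -0.0126, "rx": 0, "ry": 0, "rz": 0, "gripper": 0}
    - {"dx": 0.0056, "dy": -0.0006, "dz": -0.0126, "rx": 0, "ry": 0, "rz": 0, "gripper": 0}
    - {"dx": 0.0056, "dy": -0.0006, "dz": -0.0126, "rx": 0, "ry": 0, "rz": 0, "gripper": 0}
    - {"dx": 0, "dy": 0, "dz": 0, "rx": 0, "ry": 0, "rz": 0, "gripper": 0}
    - {"dx": 0, "dy": 0, "dz": 0, "rx": 0, "ry": 0, "rz": 0, "gripper": 0}

```text
t: 5.5
eef_pos: [652.9, -34.9, 154.9]
tcp_rot: [-2.005, -0.0, 1.466]
ft_force: [-0.1, 0.6, -0.5]
opening: 0.634
```

```bash
python3 where.py;  python3 snap.py scene s6; python3 snap.py side d6
python3 - <<'E'
from h import *
crop("pics/s6.png","pics/s6c.png",280,180,380,280,6)
crop("pics/d6.png","pics/d6c.png",255,130,355,230,6)
E
```

```text
t 5.5 eef [652.9 -34.9 154.9] in tube [-1.1  0.4 94.3] open 0.634 ft tube [-0.3  0.5 -0.4] q [-0.16  0.5   1.86  0.07  0.35 -1.7 ]
rot left [-0.04 -0.09 -0.04]
5.5 [652.9 -34.9 154.9] [-1.149e+02 -3.000e-02  8.402e+01] [-0.16  0.5   1.86  0.07  0.35 -1.7 ] [-0.1  0.6 -0.5] 0.634
5.55 [653.  -34.9 155.5] [-1.1495e+02 -3.0000e-02  8.4020e+01] [-0.16  0.5   1.86  0.07  0.35 -1.7 ] [ 0.5 -0.7 -1. ] 0.636
```

View pics/s6c.png

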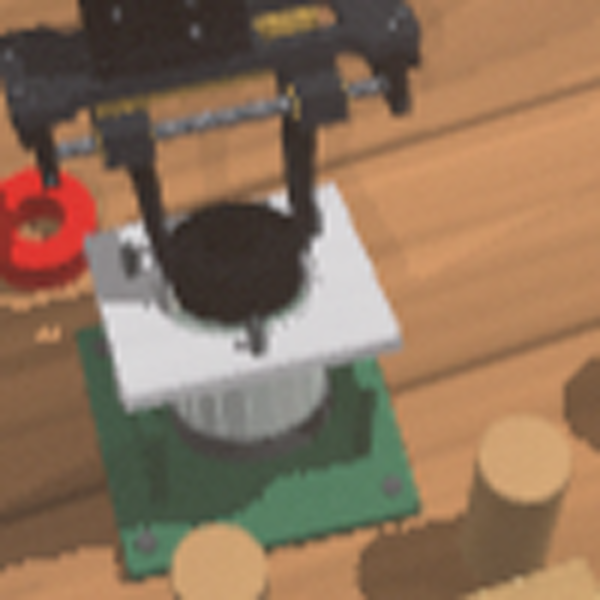

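View pics/d6c.png

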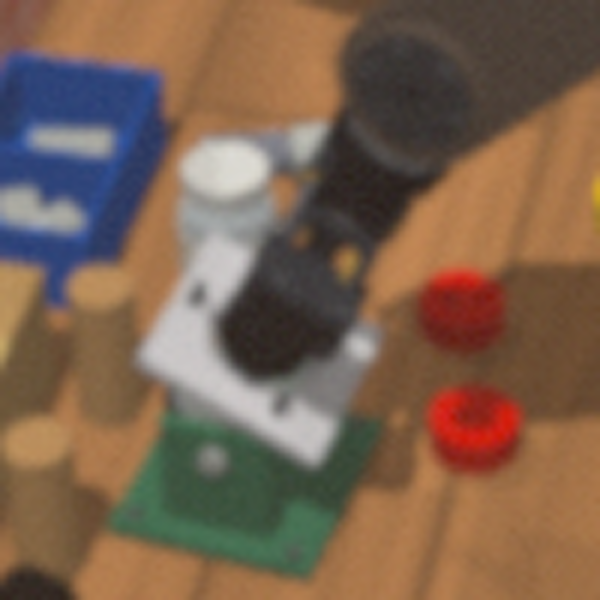

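Request:
jog_arm:
  series:
    - {"dx": 0.0015, "dy": -0.0002, "dz": -0.0032, "rx": 0, "ry": 0, "rz": 0, "gripper": 0}
    - {"dx": 0.0015, "dy": -0.0002, "dz": -0.0032, "rx": 0, "ry": 0, "rz": 0, "gripper": 0}
    - {"dx": 0.0015, "dy": -0.0002, "dz": -0.0032, "rx": 0, "ry": 0, "rz": 0, "gripper": 0}
    - {"dx": 0, "dy": 0, "dz": 0, "rx": 0, "ry": 0, "rz": 0, "gripper": 0}

```text
t: 6.0
eef_pos: [657.0, -35.5, 145.5]
tcp_rot: [-2.005, -0.0, 1.466]
ft_force: [-1.9, -0.3, -2.3]
opening: 0.633
```

```bash
python3 where.py
```

```text
t 6.0 eef [657.  -35.5 145.5] in tube [-1.4  0.3 83.9] open 0.633 ft tube [-2.6 -0.5 -1.3] q [-0.16  0.52  1.86  0.08  0.34 -1.7 ]
rot left [-0.04 -0.11 -0.04]
```

Request:
jog_arm:
  series:
    - {"dx": 0.0012, "dy": -0.0001, "dz": -0.0025, "rx": 0, "ry": 0, "rz": 0, "gripper": 0}
    - {"dx": 0.0012, "dy": -0.0001, "dz": -0.0025, "rx": 0, "ry": 0, "rz": 0, "gripper": 0}
    - {"dx": 0, "dy": 0, "dz": 0, "rx": 0, "ry": 0, "rz": 0, "gripper": 0}
    - {"dx": 0, "dy": 0, "dz": 0, "rx": 0, "ry": 0, "rz": 0, "gripper": 0.85}
    - {"dx": 0, "dy": 0, "dz": 0, "rx": 0, "ry": 0, "rz": 0, "gripper": 0.85}
    - {"dx": 0, "dy": 0, "dz": 0, "rx": 0, "ry": 0, "rz": 0, "gripper": 0.85}
    - {"dx": 0, "dy": 0, "dz": 0, "rx": 0, "ry": 0, "rz": 0, "gripper": 0.85}
    - {"dx": -0.012, "dy": 0.0013, "dz": 0.026, "rx": 0, "ry": 0, "rz": 0, "gripper": 0.85}
    - {"dx": -0.012, "dy": 0.0013, "dz": 0.026, "rx": 0, "ry": 0, "rz": 0, "gripper": 0.85}
    - {"dx": 0, "dy": 0, "dz": 0, "rx": 0, "ry": 0, "rz": 0, "gripper": 0.85}
    - {"dx": 0, "dy": 0, "dz": 0, "rx": 0, "ry": 0, "rz": 0, "gripper": 0.85}

```text
t: 7.1
eef_pos: [636.0, -33.0, 193.6]
tcp_rot: [-2.008, -0.0, 1.467]
ft_force: [-0.2, -0.7, -0.4]
opening: 0.85
```

```bash
python3 where.py; python3 snap.py wrist w7; python3 snap.py scene s7;  python3 - <<'E'
from h import *
crop("pics/s7.png","pics/s7c.png",280,180,380,280,6)
crop("pics/w7.png","pics/w7c.png",220,110,410,270,4)
E
```

```text
t 7.1 eef [636.  -33.  193.6] in tube [ -0.3   0.5 136.5] open 0.85 ft tube [-0.3 -0.7 -0.3] q [-0.17  0.42  1.86  0.07  0.42 -1.69]
rot left [-0.02  0.05 -0.04]
7.1 [636.  -33.  193.6] [-1.1505e+02 -2.0000e-02  8.4030e+01] [-0.17  0.42  1.86  0.07  0.42 -1.69] [-0.2 -0.7 -0.4] 0.85
7.15 [635.9 -33.  192.7] [-1.1497e+02 -3.0000e-02  8.4030e+01] [-0.17  0.42  1.86  0.07  0.42 -1.69] [ 0.8  0.2 -0.5] 0.848
```

View pics/s7c.png

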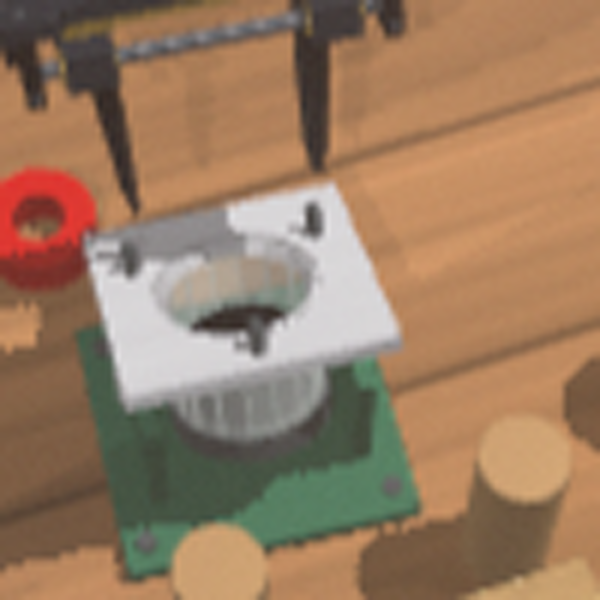

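View pics/w7c.png

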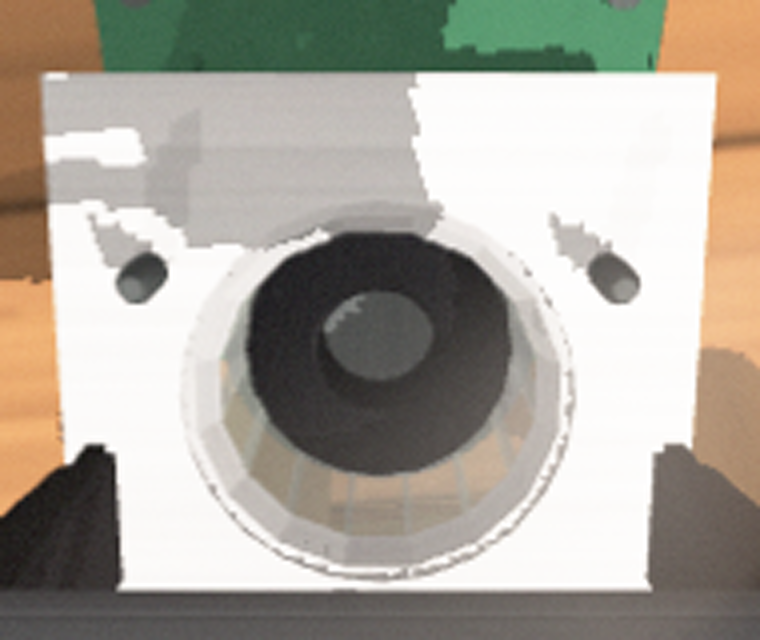

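```bash
cat > tov.py <<'E'
import sys,pickle
from h import *
n,out,dx=sys.argv[1],sys.argv[2],float(sys.argv[3]); x0,y0,f=220,110,4
st=pickle.load(open(f"pics/{n}.pkl","rb"));C=cam("wrist",st);T=tubeT(TUBE);T[:3,3]+=T[:3,0]*dx
im=cv2.imread(f"pics/{n}c.png")
for P,c in [(COL,(0,0,255)),(ringz(36.5,64,48),(0,255,0)),(ringz(31,28,48),(255,255,0)),(ringz(31,56,48),(255,0,255))]: draw(im,proj(C,tp(T,P)),c,f,(x0,y0))
for a,b in zip(STB,STT): draw(im,proj(C,tp(T,[a,b])),(255,0,0),f,(x0,y0))
cv2.imwrite(f"pics/{out}.png",im)
E
python3 tov.py w7 w7o -2.2
```

```text
(no output)
```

View pics/w7o.png

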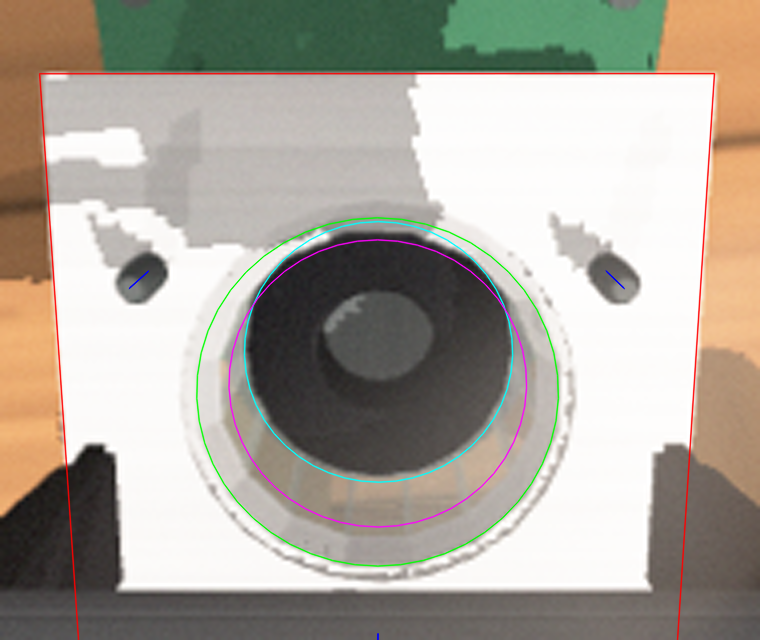

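Request:
jog_arm:
  series:
    - {"dx": -0.026, "dy": -0.0237, "dz": 0, "rx": 0.35, "ry": 3.1, "rz": 0, "gripper": 1}
    - {"dx": -0.026, "dy": -0.0237, "dz": 0, "rx": 0.35, "ry": 3.1, "rz": 0, "gripper": 1}
    - {"dx": -0.026, "dy": -0.0237, "dz": 0, "rx": 0.35, "ry": 3.1, "rz": 0, "gripper": 1}
    - {"dx": -0.026, "dy": -0.0237, "dz": -0.01, "rx": 0.35, "ry": 3.1, "rz": 0, "gripper": 1}
    - {"dx": -0.026, "dy": -0.0237, "dz": -0.015, "rx": 0.35, "ry": 3.1, "rz": 0, "gripper": 1}
    - {"dx": -0.026, "dy": -0.0237, "dz": -0.015, "rx": 0.35, "ry": 3.1, "rz": 0, "gripper": 1}
    - {"dx": -0.026, "dy": -0.0237, "dz": -0.015, "rx": 0.35, "ry": 3.1, "rz": 0, "gripper": 1}
    - {"dx": -0.026, "dy": -0.0237, "dz": -0.015, "rx": 0.35, "ry": 3.1, "rz": 0, "gripper": 1}
    - {"dx": 0, "dy": 0, "dz": 0, "rx": 0, "ry": 0, "rz": 0, "gripper": 1}
    - {"dx": 0, "dy": 0, "dz": 0, "rx": 0, "ry": 0, "rz": 0, "gripper": 1}
    - {"dx": 0, "dy": 0, "dz": 0, "rx": 0, "ry": 0, "rz": 0, "gripper": 1}

```text
t: 8.3
eef_pos: [428.4, -222.3, 122.9]
tcp_rot: [-1.571, -0.004, 1.466]
ft_force: [-0.2, 0.6, -0.4]
opening: 1.002
```

```bash
python3 snap.py wrist w8; python3 ringfit.py w8 428 -222 w8o 230 110 410 260 4
```

```text
8.3 [ 428.4 -222.3  122.9] [-90.03  -0.23  83.99] [-0.62  0.44  2.01  0.01  0.69 -2.09] [-0.2  0.6 -0.4] 1.002
```

View pics/w8o.png

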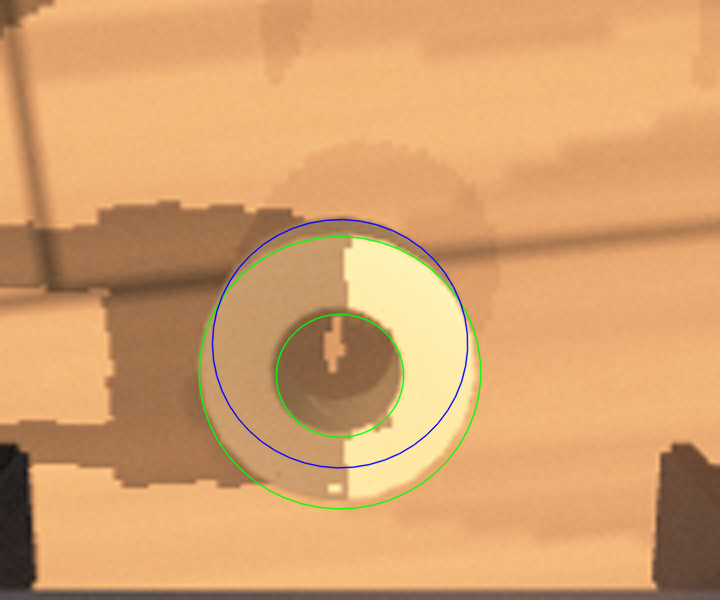

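Request:
jog_arm:
  series:
    - {"dx": -0.0018, "dy": 0, "dz": -0.0237, "rx": 0, "ry": 0, "rz": 0, "gripper": 1}
    - {"dx": 0, "dy": 0, "dz": -0.035, "rx": 0, "ry": 0, "rz": 0, "gripper": 1}
    - {"dx": 0, "dy": 0, "dz": -0.035, "rx": 0, "ry": 0, "rz": 0, "gripper": 1}
    - {"dx": 0, "dy": 0, "dz": 0, "rx": 0, "ry": 0, "rz": 0, "gripper": 1}
    - {"dx": 0, "dy": 0, "dz": 0, "rx": 0, "ry": 0, "rz": 0, "gripper": 1}
    - {"dx": 0, "dy": 0, "dz": 0, "rx": 0, "ry": 0, "rz": 0, "gripper": 0}
    - {"dx": 0, "dy": 0, "dz": 0, "rx": 0, "ry": 0, "rz": 0, "gripper": 0}
    - {"dx": 0, "dy": 0, "dz": 0, "rx": 0, "ry": 0, "rz": 0, "gripper": 0}
    - {"dx": 0, "dy": 0, "dz": 0, "rx": 0, "ry": 0, "rz": 0, "gripper": 0}
    - {"dx": 0, "dy": 0, "dz": 0, "rx": 0, "ry": 0, "rz": 0, "gripper": 0}

```text
t: 9.35
eef_pos: [426.2, -222.8, 29.7]
tcp_rot: [-1.572, -0.003, 1.466]
ft_force: [0.5, 1.0, 7.7]
opening: 0.653
```

```bash
python3 snap.py wrist w9; python3 hold.py w9 0 29.2 h9
```

```text
9.35 [ 426.2 -222.8   29.7] [-90.04  -0.2   83.97] [-0.62  0.61  2.08  0.01  0.46 -2.09] [0.5 1.  7.7] 0.653
```

View pics/h9.png

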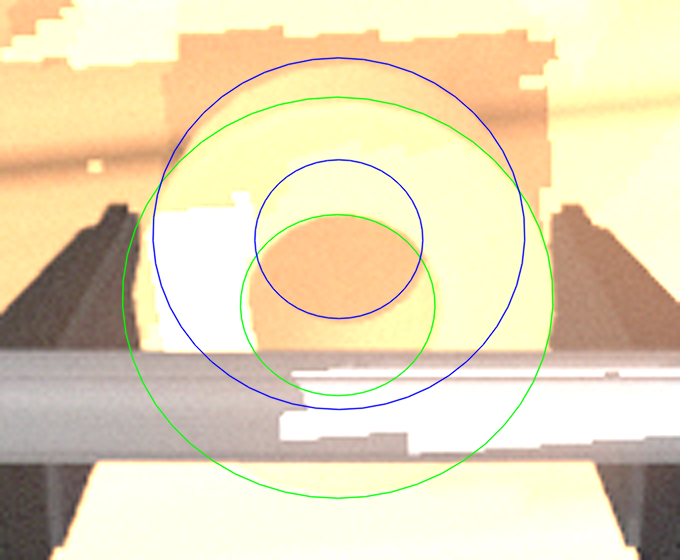

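Request:
jog_arm:
  series:
    - {"dx": 0, "dy": 0, "dz": 0.03, "rx": 0, "ry": 0, "rz": 0, "gripper": 0}
    - {"dx": 0, "dy": 0, "dz": 0.045, "rx": 0, "ry": 0, "rz": 0, "gripper": 0}
    - {"dx": 0, "dy": 0, "dz": 0.05, "rx": 0, "ry": 0, "rz": 0, "gripper": 0}
    - {"dx": 0, "dy": 0, "dz": 0.05, "rx": 0, "ry": 0, "rz": 0, "gripper": 0}
    - {"dx": 0, "dy": 0, "dz": 0, "rx": 0, "ry": 0, "rz": 0, "gripper": 0}
    - {"dx": 0, "dy": 0, "dz": 0, "rx": 0, "ry": 0, "rz": 0, "gripper": 0}
    - {"dx": 0, "dy": 0, "dz": 0, "rx": 0, "ry": 0, "rz": 0, "gripper": 0}

```text
t: 10.1
eef_pos: [425.4, -222.3, 203.1]
tcp_rot: [-1.569, -0.005, 1.465]
ft_force: [1.1, 0.0, -1.2]
opening: 0.651
```

Run:
```python
from h import *
st=env.state();print(st["eef_pos"],np.degrees(st["tcp_rot"]),st["opening"],st["t"])
R0=Ro.from_euler('xyz',st["tcp_rot"]).as_matrix()
p1,R1=tubetool(-1.5,0,150); print(delta(st["eef_pos"],R0,p1,R1))
```

```text
[ 425.404629   -222.28438965  203.08053144] [-89.88945746  -0.28211514  83.96416524] 0.6505505366762676 10.1
(array([203.74978874, 189.47088451,   2.23170922]), array([ -2.91212072, -24.94260122,  -0.04235983]))
```

Request:
jog_arm:
  series:
    - {"dx": 0.0255, "dy": 0.0237, "dz": 0.0003, "rx": -0.36, "ry": -3.12, "rz": 0, "gripper": 0}
    - {"dx": 0.0255, "dy": 0.0237, "dz": 0.0003, "rx": -0.36, "ry": -3.12, "rz": 0, "gripper": 0}
    - {"dx": 0.0255, "dy": 0.0237, "dz": 0.0003, "rx": -0.36, "ry": -3.12, "rz": 0, "gripper": 0}
    - {"dx": 0.0255, "dy": 0.0237, "dz": 0.0003, "rx": -0.36, "ry": -3.12, "rz": 0, "gripper": 0}
    - {"dx": 0.0255, "dy": 0.0237, "dz": 0.0003, "rx": -0.36, "ry": -3.12, "rz": 0, "gripper": 0}
    - {"dx": 0.0255, "dy": 0.0237, "dz": 0.0003, "rx": -0.36, "ry": -3.12, "rz": 0, "gripper": 0}
    - {"dx": 0.0255, "dy": 0.0237, "dz": 0.0003, "rx": -0.36, "ry": -3.12, "rz": 0, "gripper": 0}
    - {"dx": 0.0255, "dy": 0.0237, "dz": 0.0003, "rx": -0.36, "ry": -3.12, "rz": 0, "gripper": 0}
    - {"dx": 0, "dy": 0, "dz": 0, "rx": 0, "ry": 0, "rz": 0, "gripper": 0}
    - {"dx": 0, "dy": 0, "dz": 0, "rx": 0, "ry": 0, "rz": 0, "gripper": 0}
    - {"dx": 0, "dy": 0, "dz": 0, "rx": 0, "ry": 0, "rz": 0, "gripper": 0}

```text
t: 11.2
eef_pos: [629.3, -33.6, 205.5]
tcp_rot: [-2.007, 0.001, 1.466]
ft_force: [-0.7, 0.7, -0.9]
opening: 0.648
```

```bash
python3 where.py; python3 snap.py wrist w10
```

```text
t 11.2 eef [629.3 -33.6 205.5] in tube [ -1.2  -0.7 150.1] open 0.648 ft tube [-1.1  0.6 -0.5] q [-0.17  0.4   1.87  0.06  0.44 -1.69]
rot left [ 0.03 -0.03 -0.  ]
11.2 [629.3 -33.6 205.5] [-1.1497e+02  4.0000e-02  8.3990e+01] [-0.17  0.4   1.87  0.06  0.44 -1.69] [-0.7  0.7 -0.9] 0.648
```

View pics/w10.png

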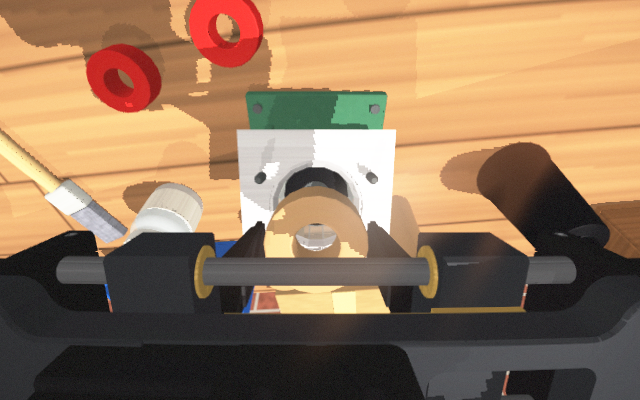

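Request:
jog_arm:
  series:
    - {"dx": 0.0059, "dy": 0.0002, "dz": -0.0127, "rx": 0, "ry": 0, "rz": 0, "gripper": 0}
    - {"dx": 0.0059, "dy": -0.0006, "dz": -0.0127, "rx": 0, "ry": 0, "rz": 0, "gripper": 0}
    - {"dx": 0.0059, "dy": -0.0006, "dz": -0.0127, "rx": 0, "ry": 0, "rz": 0, "gripper": 0}
    - {"dx": 0.0059, "dy": -0.0006, "dz": -0.0127, "rx": 0, "ry": 0, "rz": 0, "gripper": 0}
    - {"dx": 0, "dy": 0, "dz": 0, "rx": 0, "ry": 0, "rz": 0, "gripper": 0}
    - {"dx": 0.0013, "dy": -0.0001, "dz": -0.0027, "rx": 0, "ry": 0, "rz": 0, "gripper": 0}
    - {"dx": 0.0013, "dy": -0.0001, "dz": -0.0027, "rx": 0, "ry": 0, "rz": 0, "gripper": 0}
    - {"dx": 0.0013, "dy": -0.0001, "dz": -0.0027, "rx": 0, "ry": 0, "rz": 0, "gripper": 0}
    - {"dx": 0, "dy": 0, "dz": 0, "rx": 0, "ry": 0, "rz": 0, "gripper": 0}

```text
t: 12.15
eef_pos: [656.7, -35.1, 147.4]
tcp_rot: [-2.008, 0.001, 1.466]
ft_force: [-5.1, -1.7, 0.3]
opening: 0.65
```

```bash
python3 where.py
```

```text
t 12.15 eef [656.7 -35.1 147.4] in tube [-0.9  0.6 85.9] open 0.65 ft tube [-4.3 -2.3  2.3] q [-0.16  0.51  1.86  0.07  0.34 -1.69]
rot left [ 0.04  0.02 -0.03]
```

Request:
jog_arm:
  series:
    - {"dx": 0.0002, "dy": -0.0004, "dz": -0.0025, "rx": 0, "ry": 0, "rz": 0, "gripper": 0}
    - {"dx": 0.001, "dy": -0.0001, "dz": -0.0025, "rx": 0, "ry": 0, "rz": 0, "gripper": 0}
    - {"dx": 0.001, "dy": -0.0001, "dz": -0.0021, "rx": 0, "ry": 0, "rz": 0, "gripper": 0}
    - {"dx": 0, "dy": 0, "dz": 0, "rx": 0, "ry": 0, "rz": 0, "gripper": 0}
    - {"dx": 0, "dy": 0, "dz": 0, "rx": 0, "ry": 0, "rz": 0, "gripper": 0}

```text
t: 12.65
eef_pos: [659.7, -35.7, 140.6]
tcp_rot: [-2.009, 0.001, 1.466]
ft_force: [-1.6, -2.1, -1.2]
opening: 0.649
```

```bash
python3 where.py
```

```text
t 12.65 eef [659.7 -35.7 140.6] in tube [-1.   0.4 78.4] open 0.649 ft tube [-1.8 -2.3 -0.5] q [-0.16  0.53  1.86  0.08  0.32 -1.7 ]
rot left [ 0.05  0.11 -0.02]
```

Inside; release and back off.

Request:
jog_arm:
  series:
    - {"dx": 0, "dy": 0, "dz": 0, "rx": 0, "ry": 0, "rz": 0, "gripper": 0.85}
    - {"dx": 0, "dy": 0, "dz": 0, "rx": 0, "ry": 0, "rz": 0, "gripper": 0.85}
    - {"dx": 0, "dy": 0, "dz": 0, "rx": 0, "ry": 0, "rz": 0, "gripper": 0.85}
    - {"dx": 0, "dy": 0, "dz": 0, "rx": 0, "ry": 0, "rz": 0, "gripper": 0.85}
    - {"dx": -0.012, "dy": 0.0013, "dz": 0.026, "rx": 0, "ry": 0, "rz": 0, "gripper": 0.85}
    - {"dx": -0.012, "dy": 0.0013, "dz": 0.026, "rx": 0, "ry": 0, "rz": 0, "gripper": 0.85}
    - {"dx": 0, "dy": 0, "dz": 0, "rx": 0, "ry": 0, "rz": 0, "gripper": 0.85}
    - {"dx": 0, "dy": 0, "dz": 0, "rx": 0, "ry": 0, "rz": 0, "gripper": 0.85}
    - {"dx": 0, "dy": 0, "dz": 0, "rx": 0, "ry": 0, "rz": 0, "gripper": 0.85}

```text
t: 13.55
eef_pos: [635.7, -33.0, 191.9]
tcp_rot: [-2.009, 0.001, 1.466]
ft_force: [0.1, -0.8, -0.2]
opening: 0.852
```

```bash
python3 where.py; python3 snap.py wrist w11
python3 - <<'E'
from h import *
crop("pics/w11.png","pics/w11c.png",220,110,410,270,4)
E
python3 tov.py w11 w11o -2.2
```

```text
t 13.55 eef [635.7 -33.  191.9] in tube [ -1.2   0.5 135.1] open 0.852 ft tube [ 0.1 -0.7 -0.3] q [-0.17  0.42  1.87  0.06  0.41 -1.68]
rot left [ 0.04  0.08 -0.03]
13.55 [635.7 -33.  191.9] [-1.1508e+02  3.0000e-02  8.4010e+01] [-0.17  0.42  1.87  0.06  0.41 -1.68] [ 0.1 -0.8 -0.2] 0.852
```

View pics/w11o.png

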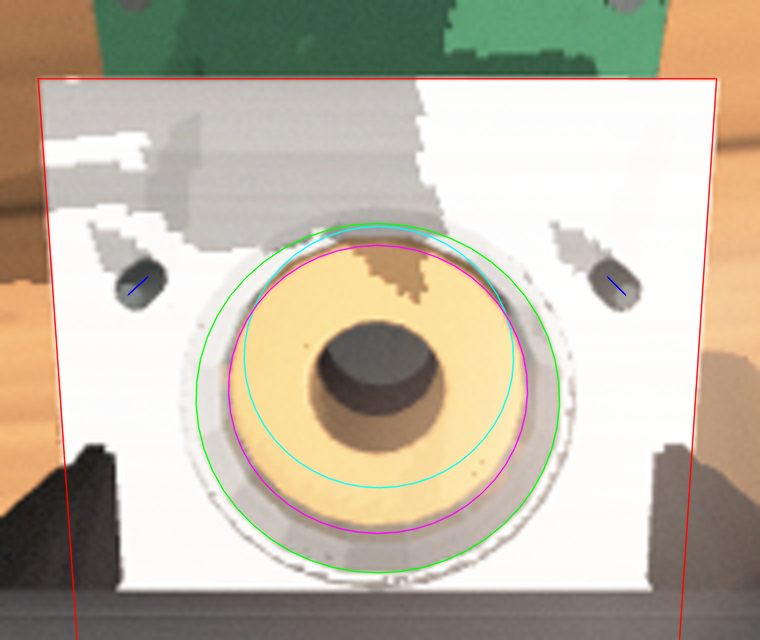

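Run:
```python
from h import *
st=env.state()
R0=Ro.from_euler('xyz',st["tcp_rot"]).as_matrix()
R1=Ro.from_euler('xyz',[-90,0,63],degrees=True).as_matrix()
print(delta(st["eef_pos"],R0,np.array([415,270,190]),R1))
```

```text
(array([-220.67870974,  302.96932734,   -1.66308273]), array([  7.18059018,  24.14637546, -20.67600212]))
```

Request:
jog_arm:
  series:
    - {"dx": -0.022, "dy": 0.0303, "dz": 0, "rx": 0.72, "ry": 2.41, "rz": -2.07, "gripper": 0.85}
    - {"dx": -0.022, "dy": 0.0303, "dz": 0, "rx": 0.72, "ry": 2.41, "rz": -2.07, "gripper": 0.85}
    - {"dx": -0.022, "dy": 0.0303, "dz": 0, "rx": 0.72, "ry": 2.41, "rz": -2.07, "gripper": 0.85}
    - {"dx": -0.022, "dy": 0.0303, "dz": 0, "rx": 0.72, "ry": 2.41, "rz": -2.07, "gripper": 0.85}
    - {"dx": -0.022, "dy": 0.0303, "dz": 0, "rx": 0.72, "ry": 2.41, "rz": -2.07, "gripper": 0.85}
    - {"dx": -0.022, "dy": 0.0303, "dz": 0, "rx": 0.72, "ry": 2.41, "rz": -2.07, "gripper": 0.85}
    - {"dx": -0.022, "dy": 0.0303, "dz": 0, "rx": 0.72, "ry": 2.41, "rz": -2.07, "gripper": 0.85}
    - {"dx": -0.022, "dy": 0.0303, "dz": 0, "rx": 0.72, "ry": 2.41, "rz": -2.07, "gripper": 0.85}
    - {"dx": -0.022, "dy": 0.0303, "dz": 0, "rx": 0.72, "ry": 2.41, "rz": -2.07, "gripper": 0.85}
    - {"dx": -0.022, "dy": 0.0303, "dz": 0, "rx": 0.72, "ry": 2.41, "rz": -2.07, "gripper": 0.85}
    - {"dx": 0, "dy": 0, "dz": 0, "rx": 0, "ry": 0, "rz": 0, "gripper": 0.85}
    - {"dx": 0, "dy": 0, "dz": 0, "rx": 0, "ry": 0, "rz": 0, "gripper": 0.85}

```text
t: 14.8
eef_pos: [415.7, 270.3, 191.9]
tcp_rot: [-1.573, 0.001, 1.101]
ft_force: [-0.5, 0.5, 0.1]
opening: 0.846
```

```bash
python3 snap.py wrist w12
python3 - <<'E'
from h import *
crop("pics/w12.png","pics/w12c.png",220,70,420,260,4)
E
```

```text
14.8 [415.7 270.3 191.9] [-9.010e+01  3.000e-02  6.309e+01] [ 0.44  0.35  1.91 -0.    0.88 -0.66] [-0.5  0.5  0.1] 0.846
```

View pics/w12.png

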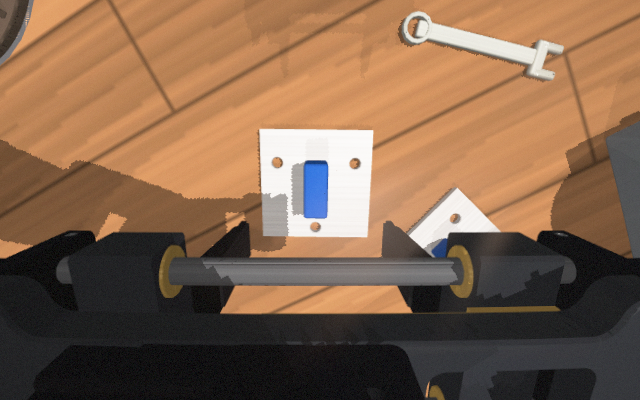

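View pics/w12c.png

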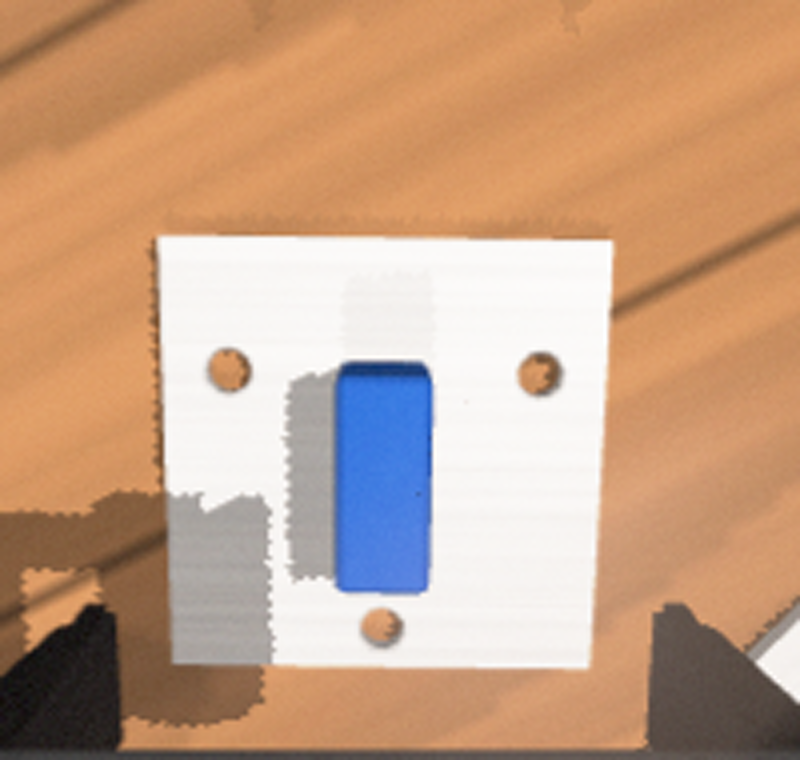

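Run:
```python
from h import *
import pickle
from scipy.optimize import least_squares
st=pickle.load(open("pics/w12.pkl","rb"));C=cam("wrist",st)
f=lambda a,x,y,o: (np.array(a,float)/o+[x,y])-0.5*(1-1/o)
o=f([[158,236],[613,240],[590,668],[173,663],[381,628],[540,374],[229,370]],220,70,4)
M=np.array([[-64,-64,8],[-64,64,8],[64,64,8],[64,-64,8],[52,0,8],[-26,45.03,8],[-26,-45.03,8]],float)
def X(p): return M@Ro.from_euler('z',p[2]).as_matrix().T+[p[0],p[1],0]
r=least_squares(lambda p:(proj(C,X(p))-o).ravel(),[415,270,-.47]);print(r.x,np.degrees(r.x[2]),r.fun.round(1))
```

```text
[416.31397731 270.42482821  -0.48107524] -27.563580642696998 [-0.1 -0.3  0.2 -0.1  0.  -0.  -0.2  0.2  0.2  0.2  0.2 -0.  -0.3  0.1]
```

Request:
jog_arm:
  series:
    - {"dx": 0.0006, "dy": 0.0001, "dz": -0.04, "rx": 0, "ry": 0, "rz": -0.6, "gripper": 0.85}
    - {"dx": 0, "dy": 0, "dz": -0.045, "rx": 0, "ry": 0, "rz": 0, "gripper": 0.85}
    - {"dx": 0, "dy": 0, "dz": -0.045, "rx": 0, "ry": 0, "rz": 0, "gripper": 0.85}
    - {"dx": 0, "dy": 0, "dz": -0.02, "rx": 0, "ry": 0, "rz": 0, "gripper": 0.85}
    - {"dx": 0, "dy": 0, "dz": -0.01, "rx": 0, "ry": 0, "rz": 0, "gripper": 0.85}
    - {"dx": 0, "dy": 0, "dz": 0, "rx": 0, "ry": 0, "rz": 0, "gripper": 0.85}
    - {"dx": 0, "dy": 0, "dz": 0, "rx": 0, "ry": 0, "rz": 0, "gripper": 0.85}

```text
t: 15.55
eef_pos: [417.0, 270.0, 33.4]
tcp_rot: [-1.573, -0.001, 1.088]
ft_force: [0.5, -0.3, 0.6]
opening: 0.851
```

```bash
python3 snap.py wrist w13
```

```text
15.55 [417.  270.   33.4] [-9.015e+01 -7.000e-02  6.235e+01] [ 0.44  0.61  2.04 -0.    0.49 -0.64] [ 0.5 -0.3  0.6] 0.851
```

View pics/w13.png

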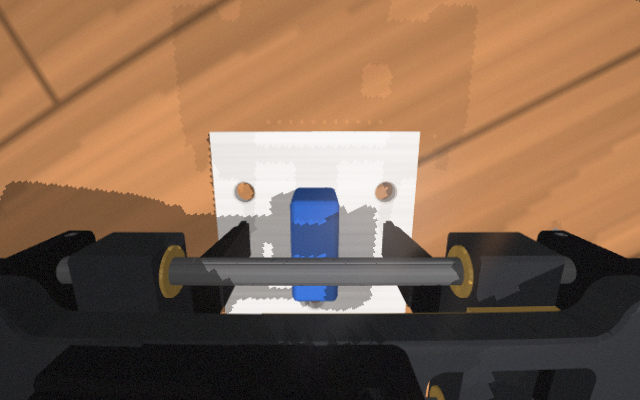

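Request:
jog_arm:
  series:
    - {"dx": -0.0004, "dy": 0.0003, "dz": -0.0085, "rx": 0, "ry": 0, "rz": 0, "gripper": 0.85}
    - {"dx": 0, "dy": 0, "dz": 0, "rx": 0, "ry": 0, "rz": 0, "gripper": 0.85}
    - {"dx": 0, "dy": 0, "dz": 0, "rx": 0, "ry": 0, "rz": 0, "gripper": 0}
    - {"dx": 0, "dy": 0, "dz": 0, "rx": 0, "ry": 0, "rz": 0, "gripper": 0}
    - {"dx": 0, "dy": 0, "dz": 0, "rx": 0, "ry": 0, "rz": 0, "gripper": 0}
    - {"dx": 0, "dy": 0, "dz": 0, "rx": 0, "ry": 0, "rz": 0, "gripper": 0}
    - {"dx": 0, "dy": 0, "dz": 0, "rx": 0, "ry": 0, "rz": 0, "gripper": 0}
    - {"dx": 0, "dy": 0, "dz": 0, "rx": 0, "ry": 0, "rz": 0, "gripper": 0}
    - {"dx": 0, "dy": 0, "dz": 0, "rx": 0, "ry": 0, "rz": 0, "gripper": 0}

```text
t: 16.5
eef_pos: [415.9, 270.4, 24.2]
tcp_rot: [-1.573, -0.0, 1.089]
ft_force: [-0.1, -0.1, 0.3]
opening: 0.323
```

```bash
python3 snap.py wrist w14
```

```text
16.5 [415.9 270.4  24.2] [-9.011e+01 -2.000e-02  6.238e+01] [ 0.44  0.63  2.05 -0.    0.47 -0.64] [-0.1 -0.1  0.3] 0.323
```

View pics/w14.png

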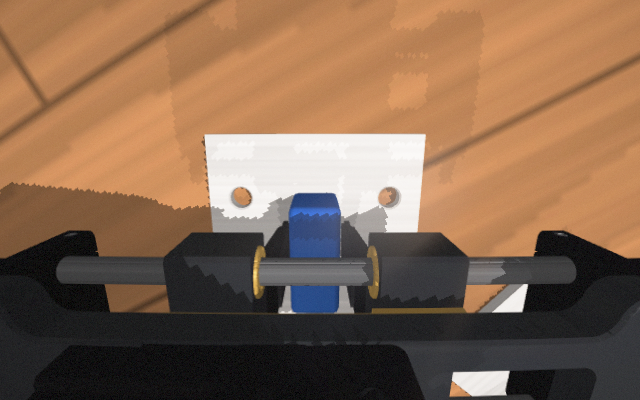

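Request:
jog_arm:
  series:
    - {"dx": 0, "dy": 0, "dz": 0, "rx": 0, "ry": 0, "rz": 0, "gripper": 0}
    - {"dx": 0, "dy": 0, "dz": 0, "rx": 0, "ry": 0, "rz": 0, "gripper": 0}
    - {"dx": 0, "dy": 0, "dz": 0, "rx": 0, "ry": 0, "rz": 0, "gripper": 0}
    - {"dx": 0, "dy": 0, "dz": 0, "rx": 0, "ry": 0, "rz": 0, "gripper": 0}

```text
t: 16.95
eef_pos: [415.9, 270.4, 24.2]
tcp_rot: [-1.573, -0.0, 1.089]
ft_force: [-0.5, -0.8, -0.3]
opening: 0.272
```

Request:
jog_arm:
  series:
    - {"dx": 0, "dy": 0, "dz": 0.015, "rx": 0, "ry": 0, "rz": 0, "gripper": 0}
    - {"dx": 0, "dy": 0, "dz": 0.03, "rx": 0, "ry": 0, "rz": 0, "gripper": 0}
    - {"dx": 0, "dy": 0, "dz": 0.04, "rx": 0, "ry": 0, "rz": 0, "gripper": 0}
    - {"dx": 0, "dy": 0, "dz": 0.05, "rx": 0, "ry": 0, "rz": 0, "gripper": 0}
    - {"dx": 0, "dy": 0, "dz": 0.05, "rx": 0, "ry": 0, "rz": 0, "gripper": 0}
    - {"dx": 0, "dy": 0, "dz": 0.025, "rx": 0, "ry": 0, "rz": 0, "gripper": 0}
    - {"dx": 0, "dy": 0, "dz": 0, "rx": 0, "ry": 0, "rz": 0, "gripper": 0}
    - {"dx": 0, "dy": 0, "dz": 0, "rx": 0, "ry": 0, "rz": 0, "gripper": 0}
    - {"dx": 0, "dy": 0, "dz": 0, "rx": 0, "ry": 0, "rz": 0, "gripper": 0}

```text
t: 17.85
eef_pos: [415.3, 270.1, 232.5]
tcp_rot: [-1.571, 0.002, 1.089]
ft_force: [-0.1, 0.2, -3.2]
opening: 0.27
```

```bash
python3 snap.py wrist w15;python3 - <<'E'
from h import *
crop("pics/w15.png","pics/w15c.png",190,110,440,320,3)
st=env.state()
R0=Ro.from_euler('xyz',st["tcp_rot"]).as_matrix()
p1,R1=tubetool(-2,0,150); print(delta(st["eef_pos"],R0,p1,R1))
E
```

```text
17.85 [415.3 270.1 232.5] [-90.01   0.11  62.37] [ 0.44  0.3   1.86 -0.    0.98 -0.64] [-0.1  0.2 -3.2] 0.27
(array([ 213.32575335, -302.90623225,  -27.41456646]), array([ -7.16391894, -24.0964468 ,  21.29017295]))
```

View pics/w15c.png

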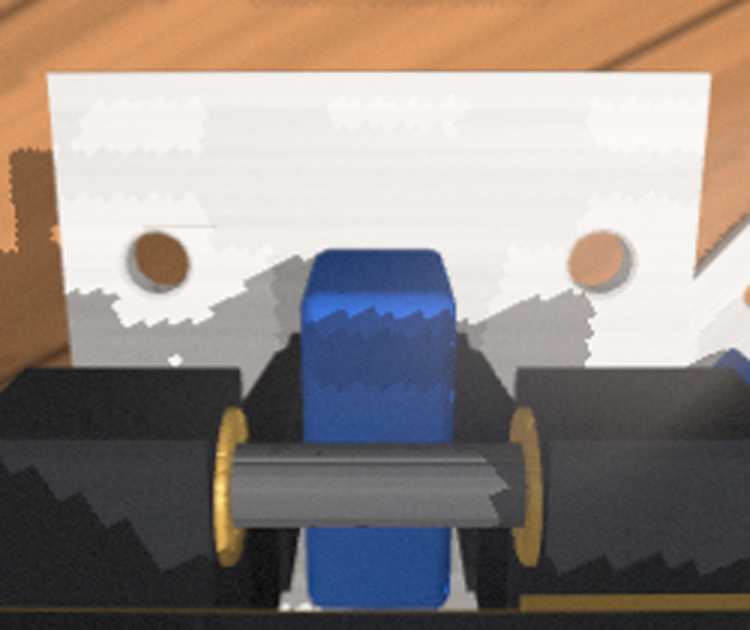

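Run:
```python
from h import *
from scipy.optimize import least_squares
c=env.camera_info("wrist");M=np.linalg.inv(np.array(c["mount"]));C=(np.array(c["camera_matrix"]),c["k1"],M[:3,:3],M[:3,3])
f=lambda a,x,y,o: (np.array(a,float)/o+[x,y])-0.5*(1-1/o)
o=f([[47,72],[711,72],[157,262],[602,262]],190,110,3)
# tool x = cover y, tool z=-cover x ; top face at tool y=16.2
P=np.array([[-64,16.2,64],[64,16.2,64],[-45.03,16.2,26],[45.03,16.2,26]])
print(proj(C,P)-o)
def X(p):
    return P@Ro.from_rotvec([p[3],p[2],0]).as_matrix().T+[p[0],0,p[1]]
r=least_squares(lambda p:np.r_[(proj(C,X(p))-o).ravel(),p[3]*50],[0,0,0,0]);print(r.x,r.fun.round(2))
```

```text
[[-2.13698701 -0.81040237]
 [-1.48461983 -1.0199141 ]
 [-2.15421402 -0.14523485]
 [-1.58321009 -0.25999848]]
[ 1.07109088e+00 -2.78391144e-01  5.37694479e-04 -5.44118802e-03] [ 0.02 -0.25  0.14 -0.32 -0.28  0.35  0.11  0.31 -0.27]
```

Request:
jog_arm:
  series:
    - {"dx": 0.0213, "dy": -0.0303, "dz": 0, "rx": -0.72, "ry": -2.41, "rz": 2.13, "gripper": 0}
    - {"dx": 0.0213, "dy": -0.0303, "dz": 0, "rx": -0.72, "ry": -2.41, "rz": 2.13, "gripper": 0}
    - {"dx": 0.0213, "dy": -0.0303, "dz": 0, "rx": -0.72, "ry": -2.41, "rz": 2.13, "gripper": 0}
    - {"dx": 0.0213, "dy": -0.0303, "dz": 0, "rx": -0.72, "ry": -2.41, "rz": 2.13, "gripper": 0}
    - {"dx": 0.0213, "dy": -0.0303, "dz": 0, "rx": -0.72, "ry": -2.41, "rz": 2.13, "gripper": 0}
    - {"dx": 0.0213, "dy": -0.0303, "dz": 0, "rx": -0.72, "ry": -2.41, "rz": 2.13, "gripper": 0}
    - {"dx": 0.0213, "dy": -0.0303, "dz": 0, "rx": -0.72, "ry": -2.41, "rz": 2.13, "gripper": 0}
    - {"dx": 0.0213, "dy": -0.0303, "dz": 0, "rx": -0.72, "ry": -2.41, "rz": 2.13, "gripper": 0}
    - {"dx": 0.0213, "dy": -0.0303, "dz": -0.01, "rx": -0.72, "ry": -2.41, "rz": 2.13, "gripper": 0}
    - {"dx": 0.0213, "dy": -0.0303, "dz": -0.015, "rx": -0.72, "ry": -2.41, "rz": 2.13, "gripper": 0}
    - {"dx": 0, "dy": 0, "dz": 0, "rx": 0, "ry": 0, "rz": 0, "gripper": 0}
    - {"dx": 0, "dy": 0, "dz": 0, "rx": 0, "ry": 0, "rz": 0, "gripper": 0}

```text
t: 19.1
eef_pos: [628.2, -33.1, 207.1]
tcp_rot: [-2.005, -0.002, 1.465]
ft_force: [0.1, 0.1, -2.1]
opening: 0.27
```

```bash
python3 where.py; python3 snap.py wrist w16;python3 snap.py scene s16
python3 - <<'E'
from h import *
crop("pics/s16.png","pics/s16c.png",270,150,390,280,5)
E
```

```text
t 19.1 eef [628.2 -33.1 207.1] in tube [ -1.6  -0.4 152. ] open 0.27 ft tube [-0.9  0.1 -2. ] q [-0.17  0.39  1.87  0.07  0.45 -1.69]
rot left [-0.13 -0.11  0.05]
19.1 [628.2 -33.1 207.1] [-114.88   -0.12   83.94] [-0.17  0.39  1.87  0.07  0.45 -1.69] [ 0.1  0.1 -2.1] 0.27
19.15 [628.3 -32.4 207.9] [-114.95   -0.12   84.  ] [-0.17  0.39  1.87  0.07  0.45 -1.69] [ 0.8  0.7 -2.6] 0.274
```

View pics/w16.png

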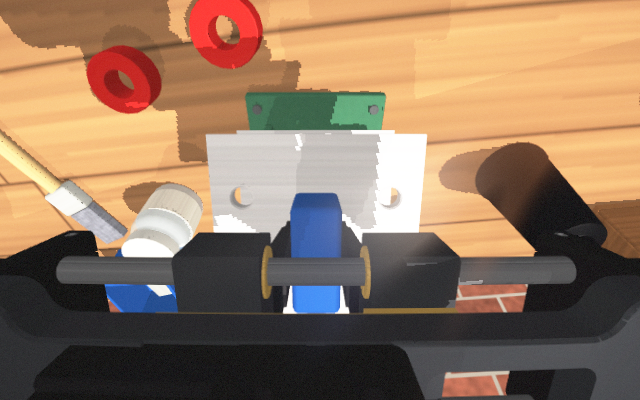

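View pics/s16c.png

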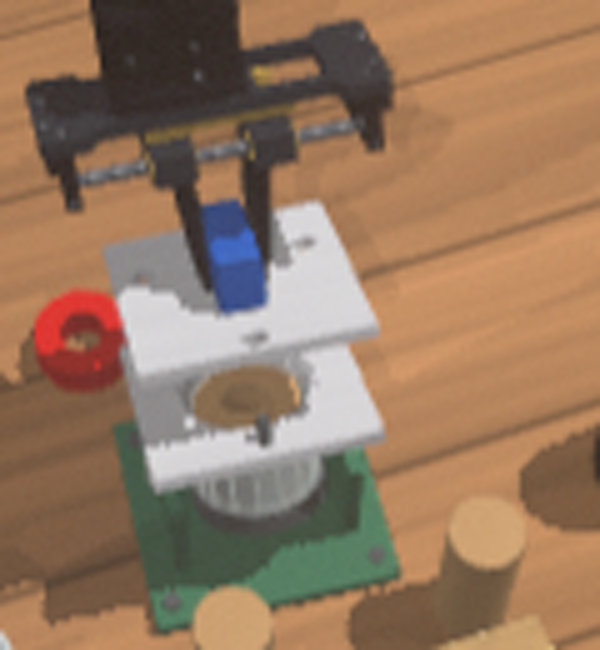

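```bash
python3 where.py
python3 - <<'E'
from h import *
st=env.state();p,R1=tubetool(-2.4,-.5,112);print(p-st["eef_pos"])
E
```

```text
t 19.2 eef [628.5 -31.9 208.6] in tube [ -0.8   0.8 153.3] open 0.271 ft tube [-0.1  0.1 -1.4] q [-0.17  0.39  1.87  0.07  0.45 -1.69]
rot left [-0.11  0.03 -0.06]
[ 15.80692712  -2.97493888 -38.07986314]
```

Request:
jog_arm:
  series:
    - {"dx": 0.004, "dy": -0.0005, "dz": -0.0093, "rx": 0, "ry": 0, "rz": 0, "gripper": 0}
    - {"dx": 0.004, "dy": -0.0005, "dz": -0.0093, "rx": 0, "ry": 0, "rz": 0, "gripper": 0}
    - {"dx": 0.004, "dy": -0.0005, "dz": -0.0093, "rx": 0, "ry": 0, "rz": 0, "gripper": 0}
    - {"dx": 0.004, "dy": -0.0005, "dz": -0.0093, "rx": 0, "ry": 0, "rz": 0, "gripper": 0}
    - {"dx": 0, "dy": 0, "dz": 0, "rx": 0, "ry": 0, "rz": 0, "gripper": 0}
    - {"dx": 0, "dy": 0, "dz": 0, "rx": 0, "ry": 0, "rz": 0, "gripper": 0}
    - {"dx": 0, "dy": 0, "dz": 0, "rx": 0, "ry": 0, "rz": 0, "gripper": 0}

```text
t: 19.9
eef_pos: [645.0, -34.6, 172.2]
tcp_rot: [-2.01, -0.002, 1.467]
ft_force: [-0.4, -0.0, -1.5]
opening: 0.271
```

```bash
python3 where.py; python3 snap.py wrist w17;python3 snap.py scene s17; python3 snap.py side d17; python3 where.py
python3 - <<'E'
from h import *
crop("pics/s17.png","pics/s17c.png",280,170,380,270,6)
crop("pics/d17.png","pics/d17c.png",265,140,345,220,7)
crop("pics/w17.png","pics/w17c.png",190,110,440,270,3)
E
```

```text
t 19.9 eef [645.  -34.6 172.2] in tube [-1.100e+00 -1.000e-01  1.133e+02] open 0.271 ft tube [-1.  -0.1 -1.2] q [-0.17  0.46  1.86  0.08  0.38 -1.7 ]
rot left [-0.08  0.15 -0.06]
19.9 [645.  -34.6 172.2] [-1.1514e+02 -9.0000e-02  8.4040e+01] [-0.17  0.46  1.86  0.08  0.38 -1.7 ] [-0.4 -0.  -1.5] 0.271
19.95 [645.  -34.6 172.3] [-1.1515e+02 -9.0000e-02  8.4050e+01] [-0.17  0.46  1.86  0.08  0.38 -1.7 ] [ 0.2 -0.6 -2.3] 0.272
20.0 [644.9 -34.6 172.4] [-1.1515e+02 -9.0000e-02  8.4040e+01] [-0.17  0.46  1.86  0.08  0.38 -1.7 ] [ 0.  -0.2 -1.9] 0.272
t 20.05 eef [645.  -34.6 172.4] in tube [ -1.   -0.2 113.5] open 0.271 ft tube [-0.5  0.6 -1.7] q [-0.17  0.46  1.86  0.08  0.38 -1.7 ]
rot left [-0.07  0.17 -0.06]
```

View pics/w17c.png

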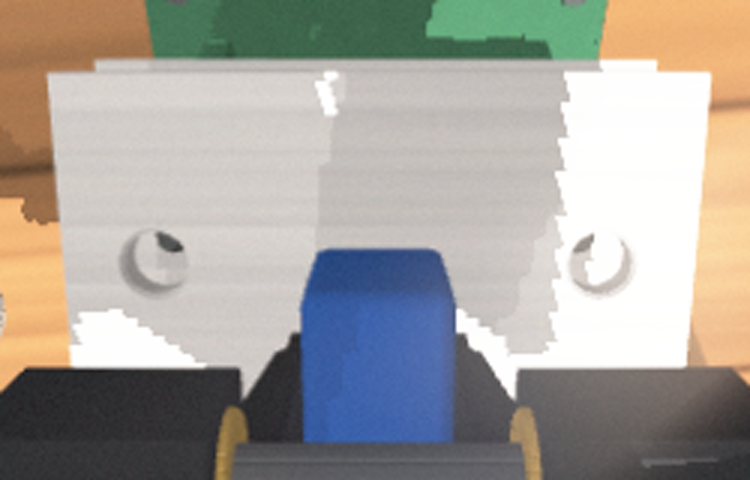

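View pics/s17c.png

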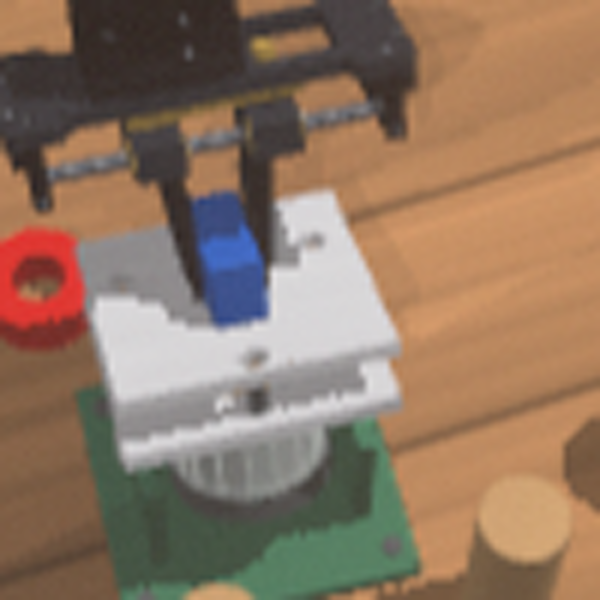

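View pics/d17c.png

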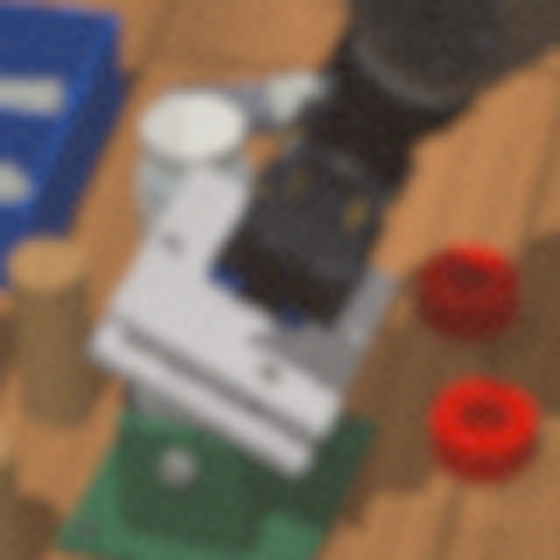

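```bash
cat > rel.py <<'E'
from h import *
import pickle,sys
from scipy.optimize import least_squares
n=sys.argv[1];v=list(map(float,sys.argv[2:]))
st=pickle.load(open(f"pics/{n}.pkl","rb"));C=cam("wrist",st)
f=lambda a,x,y,o: (np.array(a,float)/o+[x,y])-0.5*(1-1/o)
o=f(np.array(v[:4]).reshape(2,2),190,110,3)
def X(p):
    T=tubeT((TUBE[0],TUBE[1],TUBE[2]+p[2]));T[:3,3]+=T[:3,0]*p[0]+T[:3,1]*p[1]; return tp(T,COL[[2,3]])
r=least_squares(lambda p:(proj(C,X(p))-o).ravel(),[0,0,0]);print("tube shift seen",r.x.round(3),r.fun.round(2))
T=tubeT(TUBE);p=T[:3,:3].T@(st["eef_pos"]-T[:3,3]);print("tcp in tube",p.round(2),"rel",(p[:2]-r.x[:2]).round(2))
E
python3 rel.py w17 95 60 657 60
```

```text
tube shift seen [-1.934  0.524 -0.   ] [ 0.04 -0.   -0.04 -0.  ]
tcp in tube [-1.050e+00 -1.100e-01  1.133e+02] rel [ 0.88 -0.63]
```

Request:
jog_arm:
  series:
    - {"dx": -0.001, "dy": -0.0003, "dz": -0.0005, "rx": 0, "ry": 0, "rz": 0, "gripper": 0}
    - {"dx": 0.0017, "dy": -0.0002, "dz": -0.0036, "rx": 0, "ry": 0, "rz": 0, "gripper": 0}
    - {"dx": 0.0017, "dy": -0.0002, "dz": -0.0036, "rx": 0, "ry": 0, "rz": 0, "gripper": 0}
    - {"dx": 0.0017, "dy": -0.0002, "dz": -0.0036, "rx": 0, "ry": 0, "rz": 0, "gripper": 0}
    - {"dx": 0, "dy": 0, "dz": 0, "rx": 0, "ry": 0, "rz": 0, "gripper": 0}
    - {"dx": 0, "dy": 0, "dz": 0, "rx": 0, "ry": 0, "rz": 0, "gripper": 0}

```text
t: 20.65
eef_pos: [649.0, -35.5, 160.4]
tcp_rot: [-2.009, -0.002, 1.467]
ft_force: [0.2, -0.1, -1.7]
opening: 0.274
```

```bash
python3 where.py; python3 snap.py wrist w18;python3 snap.py scene s18; python3 where.py
python3 - <<'E'
from h import *
crop("pics/s18.png","pics/s18c.png",280,170,380,270,6)
crop("pics/w18.png","pics/w18c.png",190,110,440,270,3)
E
```

```text
t 20.65 eef [649.  -35.5 160.4] in tube [ -2.3  -0.6 100.8] open 0.274 ft tube [-0.5 -0.1 -1.7] q [-0.17  0.48  1.87  0.08  0.36 -1.7 ]
rot left [-0.08  0.1  -0.06]
20.65 [649.  -35.5 160.4] [-1.1509e+02 -9.0000e-02  8.4050e+01] [-0.17  0.48  1.87  0.08  0.36 -1.7 ] [ 0.2 -0.1 -1.7] 0.274
20.7 [649.  -35.5 160.6] [-1.1511e+02 -9.0000e-02  8.4050e+01] [-0.17  0.48  1.87  0.08  0.36 -1.7 ] [-0.  -0.3 -2.2] 0.272
t 20.75 eef [649.  -35.5 160.7] in tube [ -2.2  -0.6 101.1] open 0.271 ft tube [-0.4 -0.4 -2.5] q [-0.17  0.48  1.87  0.08  0.36 -1.7 ]
rot left [-0.08  0.12 -0.06]
```

View pics/w18c.png

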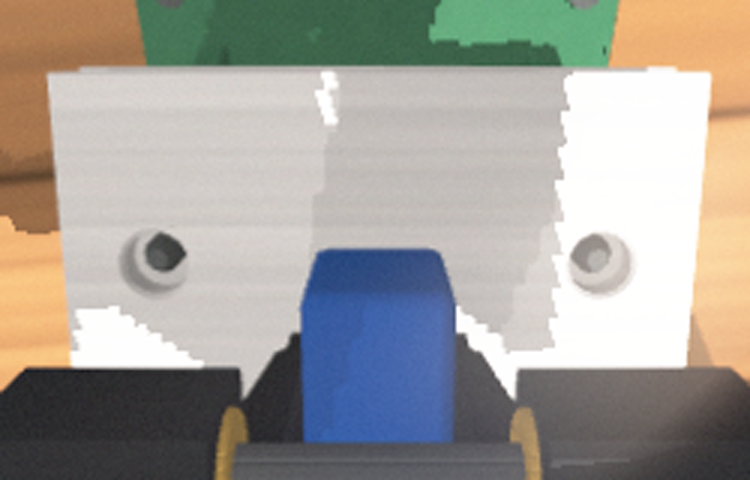

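View pics/s18c.png

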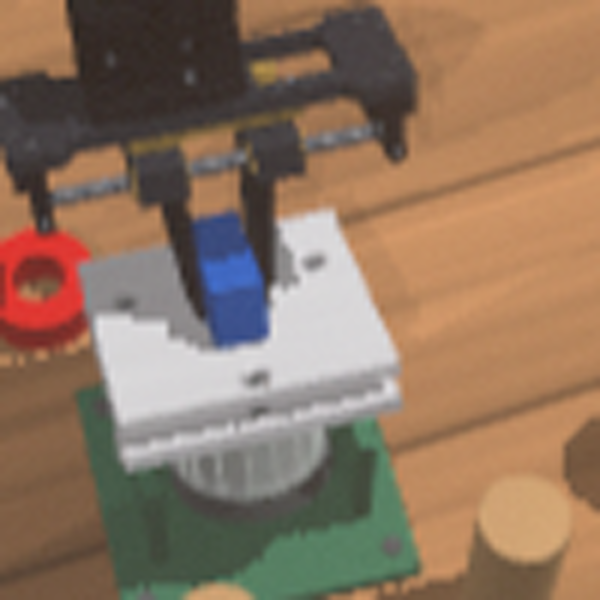

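Request:
jog_arm:
  series:
    - {"dx": 0.0011, "dy": -0.0001, "dz": -0.0024, "rx": 0, "ry": 0, "rz": 0, "gripper": 0}
    - {"dx": 0.0011, "dy": -0.0001, "dz": -0.0024, "rx": 0, "ry": 0, "rz": 0, "gripper": 0}
    - {"dx": 0.0011, "dy": -0.0001, "dz": -0.0024, "rx": 0, "ry": 0, "rz": 0, "gripper": 0}
    - {"dx": 0, "dy": 0, "dz": 0, "rx": 0, "ry": 0, "rz": 0, "gripper": 0}
    - {"dx": 0, "dy": 0, "dz": 0, "rx": 0, "ry": 0, "rz": 0, "gripper": 0}

```text
t: 21.25
eef_pos: [652.3, -35.8, 153.3]
tcp_rot: [-2.009, -0.002, 1.467]
ft_force: [0.9, 0.0, -1.9]
opening: 0.272
```

```bash
python3 where.py; python3 snap.py wrist w19;python3 - <<'E'
from h import *
crop("pics/w19.png","pics/w19c.png",190,110,440,270,3)
E
```

```text
t 21.25 eef [652.3 -35.8 153.3] in tube [-2.3 -0.5 93. ] open 0.272 ft tube [-0.   0.1 -2.1] q [-0.17  0.5   1.86  0.08  0.34 -1.71]
rot left [-0.08  0.11 -0.07]
21.25 [652.3 -35.8 153.3] [-1.151e+02 -9.000e-02  8.405e+01] [-0.17  0.5   1.86  0.08  0.34 -1.71] [ 0.9  0.  -1.9] 0.272
```

View pics/w19c.png

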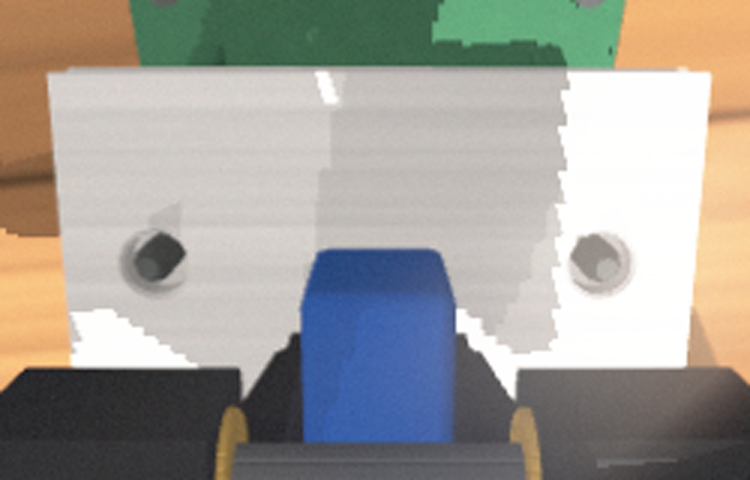

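Studs run through the holes without contact. Press on down.

Request:
jog_arm:
  series:
    - {"dx": 0.0008, "dy": -0.0001, "dz": -0.0018, "rx": 0, "ry": 0, "rz": 0, "gripper": 0}
    - {"dx": 0.0008, "dy": -0.0001, "dz": -0.0018, "rx": 0, "ry": 0, "rz": 0, "gripper": 0}
    - {"dx": 0.0004, "dy": 0, "dz": -0.0009, "rx": 0, "ry": 0, "rz": 0, "gripper": 0}
    - {"dx": 0, "dy": 0, "dz": 0, "rx": 0, "ry": 0, "rz": 0, "gripper": 0}
    - {"dx": 0, "dy": 0, "dz": 0, "rx": 0, "ry": 0, "rz": 0, "gripper": 0}

```text
t: 21.8
eef_pos: [654.2, -36.0, 149.5]
tcp_rot: [-2.01, -0.001, 1.467]
ft_force: [-5.0, 0.6, 5.1]
opening: 0.273
```

```bash
python3 where.py
```

```text
t 21.8 eef [654.2 -36.  149.5] in tube [-2.2 -0.5 88.8] open 0.273 ft tube [-2.5  0.   6.7] q [-0.17  0.51  1.86  0.09  0.34 -1.71]
rot left [-0.07  0.15 -0.07]
```

Request:
jog_arm:
  series:
    - {"dx": 0.0004, "dy": 0, "dz": -0.001, "rx": 0, "ry": 0, "rz": 0, "gripper": 0}
    - {"dx": 0, "dy": 0, "dz": 0, "rx": 0, "ry": 0, "rz": 0, "gripper": 0}
    - {"dx": 0, "dy": 0, "dz": 0, "rx": 0, "ry": 0, "rz": 0, "gripper": 0}

```text
t: 22.1
eef_pos: [654.3, -36.0, 149.5]
tcp_rot: [-2.01, -0.001, 1.467]
ft_force: [-13.3, 1.1, 16.9]
opening: 0.27
```

```bash
python3 where.py; python3 snap.py scene s20; python3 snap.py side d20
python3 - <<'E'
from h import *
crop("pics/s20.png","pics/s20c.png",280,170,380,270,6)
crop("pics/d20.png","pics/d20c.png",265,140,345,220,7)
E
```

```text
t 22.1 eef [654.3 -36.  149.5] in tube [-2.2 -0.5 88.7] open 0.27 ft tube [-4.9 -0.3 21. ] q [-0.17  0.51  1.86  0.09  0.34 -1.71]
rot left [-0.06  0.18 -0.07]
22.1 [654.3 -36.  149.5] [-1.1517e+02 -8.0000e-02  8.4060e+01] [-0.17  0.51  1.86  0.09  0.34 -1.71] [-13.3   1.1  16.9] 0.27
22.15 [654.2 -36.  149.5] [-1.1517e+02 -8.0000e-02  8.4060e+01] [-0.17  0.51  1.86  0.09  0.34 -1.71] [-14.4   0.9  16.3] 0.272
```

View pics/s20c.png

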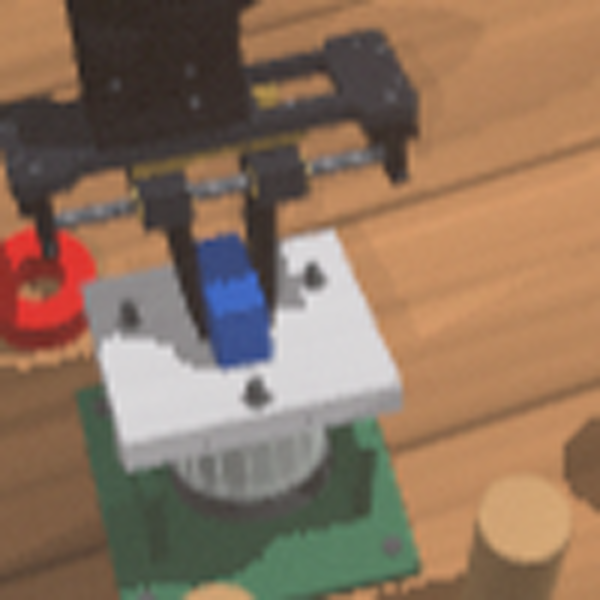

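View pics/d20c.png

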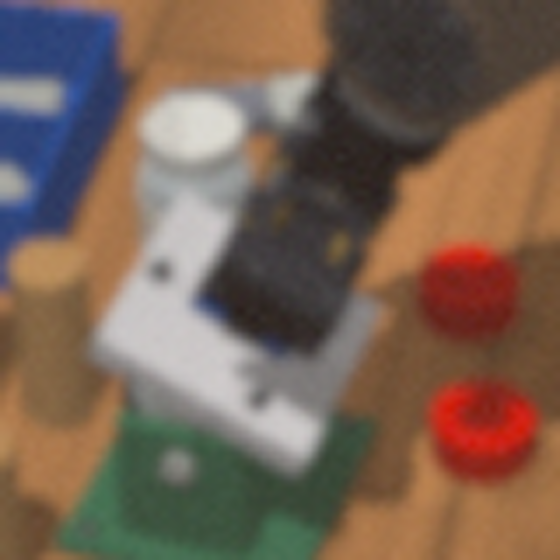

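Request:
jog_arm:
  series:
    - {"dx": -0.0004, "dy": 0, "dz": 0.0009, "rx": 0, "ry": 0, "rz": 0, "gripper": 0}
    - {"dx": 0, "dy": 0, "dz": 0, "rx": 0, "ry": 0, "rz": 0, "gripper": 0.5}
    - {"dx": 0, "dy": 0, "dz": 0, "rx": 0, "ry": 0, "rz": 0, "gripper": 0.5}
    - {"dx": 0, "dy": 0, "dz": 0, "rx": 0, "ry": 0, "rz": 0, "gripper": 0.5}
    - {"dx": 0, "dy": 0, "dz": 0, "rx": 0, "ry": 0, "rz": 0, "gripper": 0.5}
    - {"dx": 0, "dy": 0, "dz": 0, "rx": 0, "ry": 0, "rz": 0, "gripper": 0.5}

```text
t: 22.8
eef_pos: [654.4, -36.0, 148.7]
tcp_rot: [-2.009, -0.002, 1.467]
ft_force: [0.7, 0.4, 0.7]
opening: 0.501
```

Request:
jog_arm:
  series:
    - {"dx": -0.0085, "dy": 0.0009, "dz": 0.018, "rx": 0, "ry": 0, "rz": 0, "gripper": 0.5}
    - {"dx": -0.0127, "dy": 0.0013, "dz": 0.0272, "rx": 0, "ry": 0, "rz": 0, "gripper": 0.5}
    - {"dx": -0.0127, "dy": 0.0013, "dz": 0.0272, "rx": 0, "ry": 0, "rz": 0, "gripper": 0.5}
    - {"dx": -0.0127, "dy": 0.0013, "dz": 0.0272, "rx": 0, "ry": 0, "rz": 0, "gripper": 0.5}
    - {"dx": -0.0127, "dy": 0.0013, "dz": 0.0272, "rx": 0, "ry": 0, "rz": 0, "gripper": 0.5}
    - {"dx": 0, "dy": 0, "dz": 0, "rx": 0, "ry": 0, "rz": 0, "gripper": 0.5}
    - {"dx": 0, "dy": 0, "dz": 0, "rx": 0, "ry": 0, "rz": 0, "gripper": 0.5}
    - {"dx": 0, "dy": 0, "dz": 0, "rx": 0, "ry": 0, "rz": 0, "gripper": 0.5}

```text
t: 23.6
eef_pos: [595.0, -29.9, 274.6]
tcp_rot: [-2.008, -0.002, 1.467]
ft_force: [0.4, -0.3, 0.1]
opening: 0.501
```

```bash
python3 where.py; python3 snap.py wrist w21; python3 snap.py scene s21
python3 - <<'E'
from h import *
crop("pics/s21.png","pics/s21c.png",280,170,380,270,6)
E
```

```text
t 23.6 eef [595.  -29.9 274.6] in tube [ -3.3  -0.7 227.3] open 0.501 ft tube [ 0.5 -0.2 -0.1] q [-0.17  0.26  1.86  0.06  0.58 -1.68]
rot left [-0.09  0.05 -0.06]
23.6 [595.  -29.9 274.6] [-1.1504e+02 -1.0000e-01  8.4040e+01] [-0.17  0.26  1.86  0.06  0.58 -1.68] [ 0.4 -0.3  0.1] 0.501
23.65 [595.  -29.9 274.4] [-1.1501e+02 -1.0000e-01  8.4050e+01] [-0.17  0.27  1.86  0.06  0.58 -1.68] [ 0.1  0.7 -0.1] 0.5
```

View pics/w21.png

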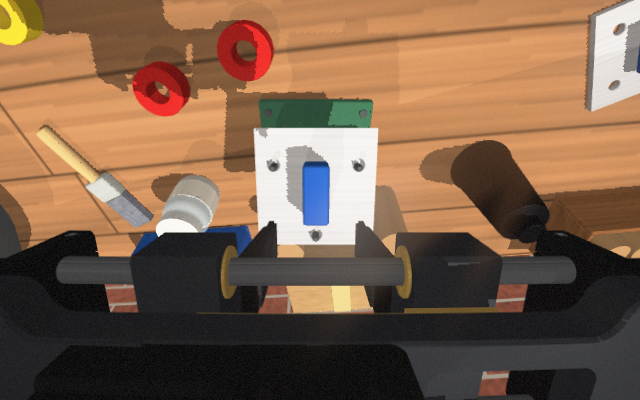

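View pics/s21.png

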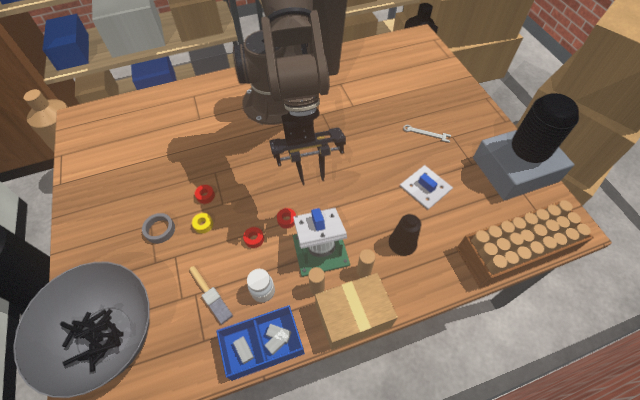

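View pics/s21c.png

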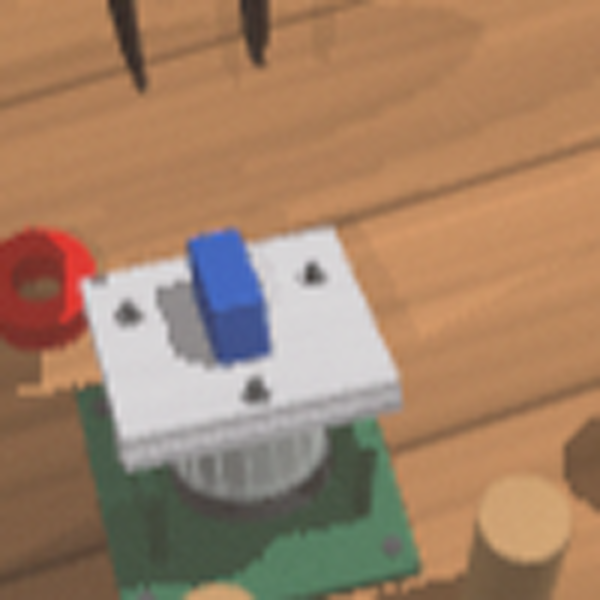

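```bash
python3 -c "
from cell import env
print(env.job_done(), env.state()['t'])"
```

```text
the job is handed in; nothing more can be done
the job is handed in; nothing more can be done
```

The tube is loaded and closed, and I handed the job in at about 23.7 s of the 72 s allowed. The hand-in gives no verdict.

- **Rings:** I dropped the black ring in first, then the kraft-brown ring. In the wrist pictures taken after each drop, the ring top lay close to the expected circle, at 28 mm and then 56 mm up the bore.
- **Cover:** I set the three-hole cover over the studs and pressed it with about 20 N. The tool height put its underside at about 64.5 mm, which means it is seated on the collar. After release, the pictures show the plate flush with all three studs through its holes. It may have slid about 2 mm down the slope, within the hole clearance; I judged this by eye.
- **Other things on the bench:** In the last scene picture the four-hole cover and the bystanders are where they were at the start. The arm was well clear of everything.

**Disagreement:** the wrist camera placed the tube about 2 mm further down the slope than the two fixed cameras did. I went with the wrist camera for the cover, and it met no contact until it reached the collar. I took no separate side-camera picture after release.

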